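# Change over the test panels in a bench humidity chamber

## Task

Change over the humidity chamber: slide its glass cover right back, take every panel with notched top corners off its hook and stand it in a slot of the empty rack, and hang each panel waiting in the other rack on a free hook by its hole; the square-cornered panel already hanging is still on test, so leave it alone. Neither panels nor gripper may touch the bare steel frame round the opening, and the reagent bottle and the jar stay where they are. Then close the cover fully and press the start button.

Things in the scene. Friction and masses are not known exactly. Their poses are not given: they have to be found in the camera images.
- chamber: (all lengths in these notes are in mm unless marked) the bench humidity chamber, a fixed white chest 500 wide x 320 deep x 187 high with an opening in its top; origin at bench level straight below a point 5 in front of the opening's middle. Its own -x faces the robot side, +x is its back, z up
- rim: the bare steel frame round the chamber's top opening, 14 wide, its top 187 above the bench, same origin and axes as the chamber. The clear opening inside it is 130 deep (chamber x -60 to +70) and 360 wide (chamber y -180 to +180). Nothing may bump it
- cover (a joint): the clear glass cover's travel in m: 0 closed, 0.165 fully slid back; it slides along the chamber's +x on runners and stays where left (about 2.5 N of friction). Glass 166 x 392 mm, its upper face 8 above the frame's top
- cover_grip (a point): middle of the black bar handle on the cover, a bar 12 x 12 in section and 120 long along the chamber's y, clear space 26 high beneath it; its middle is 40 above the frame's top; moves with the cover
- start (a joint): the start button's travel in m: 0 up, 0.006 fully down (about 5 N), springs back
- start_top (a point): centre of the top of the start button, a grey 26 dia. push button in a black ring on the console at the right (-y) end of the chamber's top, pressed straight down
- rack_a: the rack with the waiting panels: a loose white plastic slotted rack, 152 long (own x) x 60 wide (own y) x 45 high, 0.6 kg, origin at the middle of its underside. Four slots, 32 apart, at own x = -48, -16, +16, +48, each 10 wide with rounded mouths and a floor 8 above the bench; a panel stands in a slot with its thickness along the rack's x and its hole's centre 102 above the bench, and may lean up to 0.16 rad after a knock. Walls 51 apart hold its bottom edge in y
- rack_b: the empty rack, identical to rack_a, for the panels that come out
- hook1 (a point): hook 1 of 4 (counted from the right, -y; 78 apart): point on the axis of a 6 dia. steel peg inside the chamber, 155 above the bench (32 below the frame's top); axes as the chamber. The peg sticks out of a rail at chamber x = 63 (29 behind this point) toward the front (-x) and ends 28 in front of this point in a tip turned up to 9 above the peg's axis. A panel hangs with its width along the chamber's y, its hole's centre 7 below the axis; 34 is left between neighbouring panels
- hook2 (a point): hook 2 of 4 (counted from the right, -y; 78 apart): point on the axis of a 6 dia. steel peg inside the chamber, 155 above the bench (32 below the frame's top); axes as the chamber. The peg sticks out of a rail at chamber x = 63 (29 behind this point) toward the front (-x) and ends 28 in front of this point in a tip turned up to 9 above the peg's axis. A panel hangs with its width along the chamber's y, its hole's centre 7 below the axis; 34 is left between neighbouring panels
- hook3 (a point): hook 3 of 4 (counted from the right, -y; 78 apart): point on the axis of a 6 dia. steel peg inside the chamber, 155 above the bench (32 below the frame's top); axes as the chamber. The peg sticks out of a rail at chamber x = 63 (29 behind this point) toward the front (-x) and ends 28 in front of this point in a tip turned up to 9 above the peg's axis. A panel hangs with its width along the chamber's y, its hole's centre 7 below the axis; 34 is left between neighbouring panels
- hook4 (a point): hook 4 of 4 (counted from the right, -y; 78 apart): point on the axis of a 6 dia. steel peg inside the chamber, 155 above the bench (32 below the frame's top); axes as the chamber. The peg sticks out of a rail at chamber x = 63 (29 behind this point) toward the front (-x) and ends 28 in front of this point in a tip turned up to 9 above the peg's axis. A panel hangs with its width along the chamber's y, its hole's centre 7 below the axis; 34 is left between neighbouring panels
- wait1: (mm) a flat steel test panel, 44 wide (own y) x 115 tall (own z) x 6 thick (own x), 0.2 kg, with a hole 18 wide x 20 high near its top; origin on its middle line 49 below the hole's centre, 45 above the bottom edge and 70 below the top edge. All four corners square. Starts standing in a slot of rack_a, waiting; may be absent
- wait2: (mm) a flat steel test panel, 44 wide (own y) x 115 tall (own z) x 6 thick (own x), 0.2 kg, with a hole 18 wide x 20 high near its top; origin on its middle line 49 below the hole's centre, 45 above the bottom edge and 70 below the top edge. All four corners square. Starts standing in a slot of rack_a, waiting; may be absent
- wait3: (mm) a flat steel test panel, 44 wide (own y) x 115 tall (own z) x 6 thick (own x), 0.2 kg, with a hole 18 wide x 20 high near its top; origin on its middle line 49 below the hole's centre, 45 above the bottom edge and 70 below the top edge. All four corners square. Starts standing in a slot of rack_a, waiting; may be absent
- hung1: (mm) a flat steel test panel, 44 wide (own y) x 115 tall (own z) x 6 thick (own x), 0.2 kg, with a hole 18 wide x 20 high near its top; origin on its middle line 49 below the hole's centre, 45 above the bottom edge and 70 below the top edge. NOTCHED: a 10 wide x 11 high square notch is cut out of each top corner (so its top edge is only 24 wide). Starts hanging on a hook; may be absent
- hung2: (mm) a flat steel test panel, 44 wide (own y) x 115 tall (own z) x 6 thick (own x), 0.2 kg, with a hole 18 wide x 20 high near its top; origin on its middle line 49 below the hole's centre, 45 above the bottom edge and 70 below the top edge. NOTCHED: a 10 wide x 11 high square notch is cut out of each top corner (so its top edge is only 24 wide). Starts hanging on a hook; may be absent
- hung3: (mm) a flat steel test panel, 44 wide (own y) x 115 tall (own z) x 6 thick (own x), 0.2 kg, with a hole 18 wide x 20 high near its top; origin on its middle line 49 below the hole's centre, 45 above the bottom edge and 70 below the top edge. All four corners square. Starts hanging on a hook, where it stays; may be absent
- hung4: (mm) a flat steel test panel, 44 wide (own y) x 115 tall (own z) x 6 thick (own x), 0.2 kg, with a hole 18 wide x 20 high near its top; origin on its middle line 49 below the hole's centre, 45 above the bottom edge and 70 below the top edge. All four corners square. Starts hanging on a hook, where it stays; may be absent
- reagent: a glass reagent bottle, 66 dia. x 150, not part of the job; origin under its middle
- jar: a small amber jar, 56 dia. x 70, not part of the job; origin under its middle

How it is judged:
By the outcome, as a careful person would: the job done as asked, in the order asked, and still so for the second after the job is handed in, with the robot touching nothing.
Of wait1, wait2, wait3 only 2 to 3 are there at a start; the rules pass over those that are not, and their reading is None.
Of hung1, hung2 only 1 to 2 are there at a start; the rules pass over those that are not, and their reading is None.
Of hung3, hung4 only 1 to 1 are there at a start; the rules pass over those that are not, and their reading is None.
At some moment in a run one of rack_a, rack_b may be knocked a few centimetres aside while the robot is not near it.
It also fails if it takes over 210 s, if anything falls off the work surface, if the arm or the gripper's body presses on something with over 40 N, if the wrist force passes 120 N, or if a joint passes its speed limit or range.

## Robot

A 7-joint arm with a two-finger parallel gripper is mounted at the origin on the work surface. World frame = base frame: x ahead of the robot, y to its left, z up, the work surface at z = 0. Lengths are in m, angles in rad, forces in N, time in s.
With the tool pointing down it reaches from about 0.425 to 0.875 m from the base axis. Payload 4.7 kg.
Tool frame: the origin (TCP) lies between the finger pads; the fingertips stand 14 mm ahead of it and the grasp point (between the pads) lies 5 mm behind it; z points along the fingers, y is the line along which they close (so a half turn about z gives the same grasp; the last joint's range is limited). The gripper opens to 87 mm and grips with 3 to 60 N. Pads are 19 mm wide; open, the fingers measure 117 mm over their backs; the gripper's body (75 mm by 190 mm) begins 51 mm behind the grasp point.
Start: joints at [-1.143, 0.321, -0.07, 1.45, 0.023, 1.371, -0.057], TCP at [0.261, 0.595, 0.237] pointing down, gripper open.
Joint ranges: [-2.86, 2.86], [-0.3, 2.09], [-1.38, 1.24], [0.06, 2.45], [-1.56, 4.7], [0.09, 2.05], [-2.69, 2.69]. Speed limits (rad/s): [2.57, 2.57, 3.14, 3.14, 3.14, 3.14, 3.14].

## Interface

Orientations are given as a rotation vector (axis times angle).
In Python, from bench import ctrl gives the robot as it stands.
- The arm moves only by the tool step_arm, never from a script. Its argument "commands" is a list of rows, each an object with "travel": the shift along the tool's x, y, z in m, a list of three; "turn": the turn, a rotation vector about the tool's x, y, z in degrees, a list of three. A call has 1 to 5 rows; each row is the pose to reach, as a shift and turn from the pose commanded when the call began, along the tool's axes at that moment; what a row does not reach only later rows make up. A row lasts 1/10 s, in which the tool goes at most 50 mm and 8.59 degrees, less where a joint would pass 70% of its speed; a pose out of reach is approached as far as the arm can. A call with a gripper value outside its range is refused whole. "gripper" is the opening, from 0 (shut) to 1 (fully open), set as the call begins (left out, the last holds). The fingers move at their own pace and stop on an object; "force" is the grip in N (left out, the last holds). Time passes only in rows, so rows that repeat a pose let the fingers close. It gives the time, the measured TCP pose, the force, the opening and the grip force at its end, in the units of the state.
- ctrl.get_state(): the state, without advancing time (a new reading comes with each control period).
- ctrl.get_image(name): name is "scene" or "top" or "wrist"; returns the picture (400x640x3 uint8, red, green, blue); there is no depth.
- ctrl.camera_model(name): a dict with "fx", "fy", "cx", "cy" (pixels), "k1" (the pictures are not rectified: a ray, as slopes to the right and down, at radius r is drawn at 1 + k1 r^2 times it, then the intrinsics apply), "R" (3x3) and "t" (3): a world point X has camera coordinates R X + t; the wrist camera has in their place "T_tool_cam" (4x4, takes a point from camera to tool coordinates, whose origin is the TCP and whose axes are the flange's). Camera axes: x right, y down, z forward; pixel columns grow to the right and rows downward; lengths in m; the calibration is good to about 2 mm. A picture is of the moment at which its call begins: read the wrist's pose just before it. camera_model takes no time and is no camera call.
- ctrl.close_job(): hands the job in; it is judged then, once.
The state is a dict: "time": time; "joint_positions": joint angles; "qd": joint speeds; "joint_torque": joint torques, N m; "position": TCP position; "tool_rot": TCP orientation; "ft_force": force on the tool from outside, world axes, zero at the start; "torque": the same for the moment, N m; "grip_width": opening from 0.0 (shut) to 1.0 (fully open); "grip_force": force on a finger pad.
Only numpy, scipy, OpenCV 4.12 (cv2) and the standard library are available. Lean on these libraries where they do the work, as an engineer would, in place of code of your own. Each camera call takes 0.05 s, during which the arm holds its last target. There are 200 camera calls.

## Working session

There is one attempt and no reset: what is moved stays moved. The work goes in short steps, Python scripts to look and compute and a tool call to move; the robot and the scene stay as the last step left them, time stands still between calls to the robot, and variables do not carry over. Pictures are saved under pics/ and viewed, at most 14 in all, crops included, and the job is handed in when it is done.

Besides the shell and the picture viewer there is one more tool, called after ">>>" as name(argument=value, ...), one argument or row to a line, values as JSON. step_arm: Moves the arm, as the interface text tells. Its arguments: {"type":"object","properties":{"commands":{"type":"array"},"gripper":{"type":"number"},"force":{"type":"number"}},"required":["commands"]}

```bash
mkdir -p pics; ls
cat > h.py <<'E'
import numpy as np, cv2, json
from scipy.spatial.transform import Rotation as Rn
from scipy.optimize import least_squares
from bench import ctrl
def snap(name,fn):
    s=ctrl.get_state(); im=ctrl.get_image(name); cv2.imwrite('pics/'+fn,im[:,:,::-1].copy()); return s,im
def cam(name,s=None):
    m=ctrl.camera_model(name)
    if 'R' in m: return m,np.array(m['R']),np.array(m['t'])
    T=np.array(m['T_tool_cam']); Rt=Rn.from_rotvec(s['tool_rot']).as_matrix()
    Rw=Rt@T[:3,:3]; p=Rt@T[:3,3]+np.array(s['position'])
    return m,Rw.T,-Rw.T@p
def proj(c,X):
    m,R,t=c; P=np.atleast_2d(X)@R.T+t; x=P[:,:2]/P[:,2:]; r2=(x**2).sum(1,keepdims=True)
    x=x*(1+m['k1']*r2); return x*[m['fx'],m['fy']]+[m['cx'],m['cy']]
def ray(c,uv):
    m,R,t=c; d=(np.array(uv,float)-[m['cx'],m['cy']])/[m['fx'],m['fy']]; x=d.copy()
    for _ in range(20): x=d/(1+m['k1']*(x@x))
    return -R.T@t, R.T@np.append(x,1)
def atz(c,uv,z):
    o,d=ray(c,uv); return o+d*(z-o[2])/d[2]
def tri(obs):
    A=np.zeros((3,3));b=np.zeros(3)
    for c,uv in obs:
        o,d=ray(c,uv); d=d/np.linalg.norm(d); M=np.eye(3)-np.outer(d,d); A+=M;b+=M@o
    return np.linalg.solve(A,b)
E
python3 - <<'E'
from h import *
for n in ('scene','top'):
    s,im=snap(n,n+'0.png'); m=ctrl.camera_model(n); print(n,m)
s,im=snap('wrist','wrist0.png'); print(ctrl.camera_model('wrist')); print(s)
E
```

```text
pics
scene {'fx': 444.5003180269331, 'fy': 444.5003180269331, 'cx': 318.16640205129136, 'cy': 197.06019400979224, 'k1': 0.025928771074855417, 'R': array([[ 0.85608278,  0.51676174,  0.00892112],
       [ 0.35091467, -0.56848992, -0.74409549],
       [-0.37944851,  0.64013789, -0.66801371]]), 't': array([-0.48960464, -0.1032119 ,  1.63119794])}
top {'fx': 397.64832657595355, 'fy': 397.64832657595355, 'cx': 319.2100669743619, 'cy': 204.0419411255378, 'k1': -0.08371678665617066, 'R': array([[ 0.0229535 , -0.99968419,  0.01023044],
       [-0.99214985, -0.02403642, -0.12272294],
       [ 0.12293009, -0.00733321, -0.99238824]]), 't': array([-0.05637881,  0.59847721,  1.05527634])}
{'fx': 308.10195529332606, 'fy': 308.10195529332606, 'cx': 317.29373747034504, 'cy': 195.5270154658463, 'k1': -0.05041226592595279, 'T_tool_cam': array([[ 3.59205743e-05, -9.56088085e-01, -2.93079464e-01,
         7.99838570e-02],
       [ 9.99999106e-01,  4.26193588e-04, -1.26777245e-03,
        -3.17684666e-04],
       [ 1.33701072e-03, -2.93079156e-01,  9.56087245e-01,
        -1.46591572e-01],
       [ 0.00000000e+00,  0.00000000e+00,  0.00000000e+00,
         1.00000000e+00]])}
{'time': 0.1, 'joint_positions': array([-1.14289841,  0.32175623, -0.0700878 ,  1.45155193,  0.02260468,
        1.37083517, -0.0569044 ]), 'qd': array([ 0.00095546, -0.00025486,  0.00033858, -0.00236647,  0.00132987,
       -0.00028134, -0.00065805]), 'joint_torque': array([ 1.87706896e-04, -4.92572808e+01, -4.05569477e-01, -3.13401675e+01,
       -6.42823800e-02,  3.94723972e-02,  5.46696845e-05]), 'position': array([0.26120716, 0.59467759, 0.23556667]), 'tool_rot': array([-6.45268153e-01, -3.07433906e+00,  2.73883121e-03]), 'ft_force': array([-0.66937391, -0.66689171, -0.05640808]), 'torque': array([-0.05331133,  0.02462895, -0.00702144]), 'grip_force': 0.0, 'grip_width': 1.0005069351684945}
```

View pics/scene0.png

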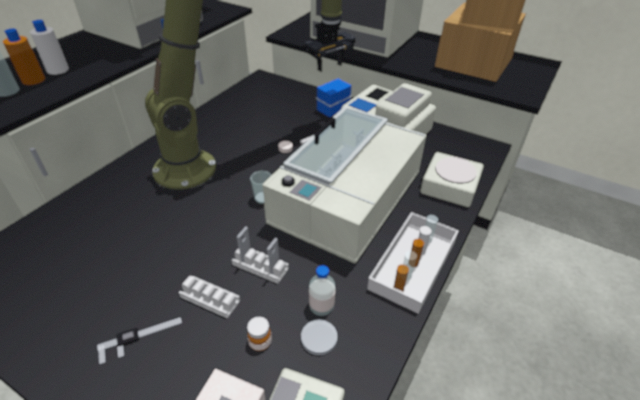

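View pics/top0.png

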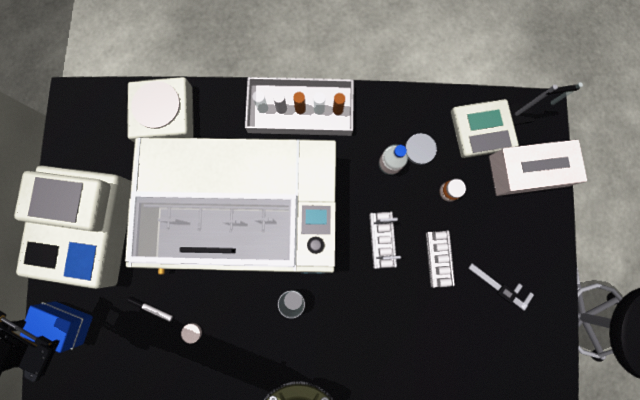

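The scene shows two panels standing in the end slots of the rack nearer the chamber, rack_a, at (242,240) and (272,255). The empty rack is at (210,295). In the top view rack_a is at (383,240), rack_b at (440,258), the button at (316,245) and the handle at (207,250). I'll enlarge the chamber.

Run:
```python
from h import *
t=cv2.imread('pics/top0.png')
a=cv2.resize(t[185:285,120:345],None,fx=3.5,fy=3.5,interpolation=cv2.INTER_CUBIC)
b=cv2.resize(t[200:300,360:470],None,fx=2.4,fy=2.4,interpolation=cv2.INTER_CUBIC)
s=cv2.imread('pics/scene0.png')
c=cv2.resize(s[105:210,260:420],None,fx=2.4,fy=2.4,interpolation=cv2.INTER_CUBIC)
o=np.zeros((600,790,3),np.uint8); o[:a.shape[0],:a.shape[1]]=a[:, :790]; 
o[352:352+b.shape[0],:b.shape[1]]=b[:248]; o[352:352+248,300:300+c.shape[1]]=c[:248]
cv2.imwrite('pics/crop0.png',o)
c=cam('top')
for n,uv,z in [('fl',(127,267),.187),('fr',(336,271),.187),('bl',(138,139),.187),('br',(336,141),.187),('btn',(316,245),.19),('h1',(180,250),.227),('h2',(235,250),.227),('ra',(383,240),.045),('rb',(440,258),.045)]:
    print(n,atz(c,uv,z).round(3))
```

```text
fl [0.42  0.41  0.187]
fr [ 0.425 -0.084  0.187]
bl [0.731 0.407 0.187]
br [ 0.736 -0.078  0.187]
btn [ 0.484 -0.036  0.19 ]
h1 [0.464 0.27  0.227]
h2 [0.468 0.145 0.227]
ra [ 0.505 -0.217  0.045]
rb [ 0.459 -0.374  0.045]
```

View pics/crop0.png

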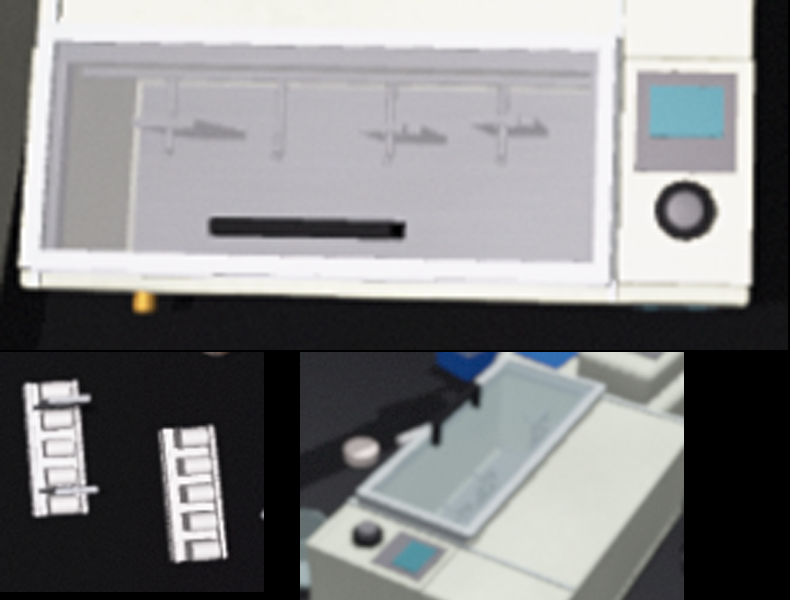

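Hooks 1 and 2 hold notched panels (stepped tops in the crop at (500,128) and (390,133)). Hook 3 is free, and hook 4 holds the square panel at (195,130). I'll align the tool with the chamber and hover over it.

```bash
cat >> h.py <<'E'
def go(p,yaw=0.0103,s=None,n=1):
    """travel/turn (tool axes) from the measured pose to TCP p, tool down, tool y along yaw'd +y"""
    s=s or ctrl.get_state(); R=Rn.from_rotvec(s['tool_rot']).as_matrix()
    G=Rn.from_euler('z',yaw).as_matrix()@np.diag([-1.,1,-1])
    tr=R.T@(np.array(p)-s['position']); w=Rn.from_matrix(R.T@G).as_rotvec(degrees=True)
    print('t=%.1f pos'%s['time'],np.round(s['position'],4),'travel',tr.round(4),'turn',w.round(2),'|F|',np.round(s['ft_force'],1),'grip',round(s['grip_width'],3))
E
python3 - <<'E'
from h import *
go([.261,.595,.34]); go([.49,.17,.34])
E
```

```text
t=0.1 pos [0.2613 0.5948 0.2357] travel [ 0.0003 -0.     -0.1043] turn [-8.00e-02 -1.00e-02 -2.43e+01] |F| [ 0.  -0.8  0.4] grip 1.001
t=0.1 pos [0.2613 0.5948 0.2357] travel [-0.3802 -0.2971 -0.1038] turn [-8.00e-02 -1.00e-02 -2.43e+01] |F| [ 0.  -0.8  0.4] grip 1.001
```

>>> step_arm(
  commands=[
    {"travel": [0,0,-0.05],"turn": [0,0,0]},
    {"travel": [0,0,-0.1],"turn": [0,0,-8]},
    {"travel": [-0.035,-0.03,-0.104],"turn": [0,0,-16]},
    {"travel": [-0.07,-0.055,-0.104],"turn": [0,0,-24.3]},
    {"travel": [-0.105,-0.082,-0.104],"turn": [-0.1,0,-24.3]},
  ],
  gripper=0,
)

```text
time: 0.65
position: [0.3251, 0.4768, 0.3407]
tool_rot: [-0.023, 3.141, 0.003]
ft_force: [0.7, -0.3, -0.3]
grip_width: 0.627
grip_force: 0.0
```

```bash
python3 -c "
from h import *
go([.49,.17,.34])"
```

```text
t=0.7 pos [0.3251 0.4768 0.3407] travel [-1.604e-01 -3.091e-01  2.000e-04] turn [0.12 0.05 0.23] |F| [ 0.7 -0.3 -0.3] grip 0.627
```

>>> step_arm(
  commands=[
    {"travel": [-0.021,-0.04,0],"turn": [0.1,0,0.2]},
    {"travel": [-0.042,-0.08,0],"turn": [0.1,0,0.2]},
    {"travel": [-0.063,-0.12,0],"turn": [0.1,0,0.2]},
    {"travel": [-0.084,-0.16,0],"turn": [0.1,0,0.2]},
    {"travel": [-0.105,-0.2,0],"turn": [0.1,0,0.2]},
  ],
)

```text
time: 1.15
position: [0.4321, 0.2771, 0.3402]
tool_rot: [-0.011, 3.141, 0.0]
ft_force: [0.8, -0.0, 0.9]
grip_width: 0.17
grip_force: 0.0
```

>>> step_arm(
  commands=[
    {"travel": [-0.021,-0.04,0],"turn": [0,0,0]},
    {"travel": [-0.042,-0.08,0],"turn": [0,0,0]},
    {"travel": [-0.055,-0.109,0],"turn": [0,0,0]},
    {"travel": [-0.055,-0.109,0],"turn": [0,0,0]},
    {"travel": [-0.055,-0.109,0],"turn": [0,0,0]},
  ],
)

```text
time: 1.65
position: [0.4873, 0.17, 0.3401]
tool_rot: [0.008, -3.141, -0.001]
ft_force: [0.4, -0.0, 0.5]
grip_width: 0.003
grip_force: 0.0
```

```bash
python3 -c "
from h import *
go([.49,.17,.34])
s,im=snap('wrist','w1.png'); json.dump([list(s['position']),list(s['tool_rot'])],open('w1.json','w'))"
```

```text
t=1.6 pos [0.4873 0.17   0.3401] travel [-0.0027  0.      0.0001] turn [ 0.03 -0.01 -0.29] |F| [ 0.4 -0.   0.5] grip 0.003
```

View pics/w1.png

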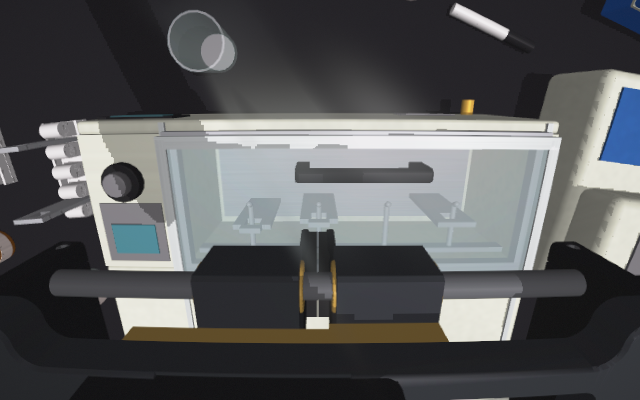

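The wrist view, with the robot side up, agrees: notched panels at (255,212) and (318,205), free peg at (388,208), square panel at (440,210). The handle runs from (296,172) to (432,174) and the button is at (122,181). Next I triangulate these.

Run:
```python
from h import *
p,r=json.load(open('w1.json')); W=cam('wrist',dict(position=p,tool_rot=r)); T=cam('top')
q=lambda u,v:(120+u/3.5,185+v/3.5)
for n,a,b in [('handleR',(296,172),q(405,230)),('handleL',(432,174),q(209,226)),('button',(123,181),q(685,210)),('peg3tip',(388,205),q(278,157)),
  ('peg4tip',(452,206),q(170,152)),('peg1tip',(250,206),q(500,160)),('peg2tip',(318,203),q(388,160))]:
    print(n,tri([(W,a),(T,b)]).round(4),'resid',(proj(W,tri([(W,a),(T,b)]))-a).round(1))
for uv in [(160,137),(556,138),(168,150),(547,150)]: print(uv,atz(W,uv,.187).round(4),atz(W,uv,.195).round(4))
# scene handle, check
```

```text
handleR [0.4677 0.1483 0.2102] resid [[-1.3 -1.6]]
handleL [0.4654 0.2683 0.2312] resid [[ 1.4 -0.1]]
button [ 0.4853 -0.0349  0.1801] resid [[-0.4 -0.8]]
peg3tip [0.5137 0.2452 0.1715] resid [[-0.5 -0.1]]
peg4tip [0.5157 0.3199 0.1676] resid [[ 1.7 -0.3]]
peg1tip [0.5171 0.0937 0.1643] resid [[-0.8 -1. ]]
peg2tip [0.5139 0.1699 0.1655] resid [[-0. -0.]]
(160, 137) [0.4399 0.0153 0.187 ] [0.439  0.0194 0.195 ]
(556, 138) [0.4377 0.4061 0.187 ] [0.4369 0.3998 0.195 ]
(168, 150) [0.4527 0.0217 0.187 ] [0.4514 0.0256 0.195 ]
(547, 150) [0.4498 0.3992 0.187 ] [0.4487 0.393  0.195 ]
```

>>> step_arm(
  commands=[
    {"travel": [0.034,0.019,0],"turn": [0,0,-0.2]},
    {"travel": [0.067,0.038,0],"turn": [0,0,-0.2]},
    {"travel": [0.067,0.038,0.04],"turn": [0,0,-0.2]},
    {"travel": [0.067,0.038,0.08],"turn": [0,0,-0.2]},
    {"travel": [0.067,0.038,0.114],"turn": [0,0,-0.2]},
  ],
  gripper=0,
)

```text
time: 2.2
position: [0.4185, 0.2097, 0.2246]
tool_rot: [-0.023, 3.141, 0.0]
ft_force: [-0.4, -0.9, -0.2]
grip_width: 0.004
grip_force: 0.0
```

>>> step_arm(
  commands=[
    {"travel": [-0.02,0,0],"turn": [0,0,0]},
    {"travel": [-0.04,0,0],"turn": [0,0,0]},
    {"travel": [-0.06,0,0],"turn": [0,0,0]},
    {"travel": [-0.08,0,0],"turn": [0,0,0]},
    {"travel": [-0.1,0,0],"turn": [0,0,0]},
  ],
)

```text
time: 2.7
position: [0.5178, 0.2105, 0.2246]
tool_rot: [0.022, -3.136, 0.003]
ft_force: [-2.5, -2.2, -0.9]
grip_width: 0.007
grip_force: 1.9
```

>>> step_arm(
  commands=[
    {"travel": [-0.02,0,0],"turn": [0,0,0]},
    {"travel": [-0.04,0,0],"turn": [0,0,0]},
    {"travel": [-0.06,0,0],"turn": [0,0,0]},
    {"travel": [-0.075,0,0],"turn": [0,0,0]},
    {"travel": [-0.085,0,0],"turn": [0,0,0]},
  ],
)

```text
time: 3.2
position: [0.6039, 0.2113, 0.2248]
tool_rot: [0.02, -3.138, 0.002]
ft_force: [-3.3, -1.8, -1.5]
grip_width: 0.002
grip_force: 1.5
```

>>> step_arm(
  commands=[
    {"travel": [-0.002,0,0],"turn": [0,0,0]},
    {"travel": [-0.005,0,0],"turn": [0,0,0]},
  ],
)

```text
time: 3.4
position: [0.6083, 0.2112, 0.2256]
tool_rot: [0.019, -3.138, -0.001]
ft_force: [-10.6, 0.0, -0.6]
grip_width: 0.009
grip_force: 5.4
```

>>> step_arm(
  commands=[
    {"travel": [-0.002,0,0],"turn": [0,0,0]},
    {"travel": [-0.003,0,0],"turn": [0,0,0]},
  ],
)

```text
time: 3.6
position: [0.6083, 0.2112, 0.2256]
tool_rot: [0.02, -3.132, -0.0]
ft_force: [-14.1, -0.2, 2.4]
grip_width: 0.006
grip_force: 6.8
```

>>> step_arm(
  commands=[
    {"travel": [0.02,0,0],"turn": [0,0,0]},
    {"travel": [0.05,0,-0.02],"turn": [0,0,0]},
    {"travel": [0.09,0,-0.06],"turn": [0,0,0]},
    {"travel": [0.13,0,-0.09],"turn": [0,0,0]},
    {"travel": [0.155,0,-0.115],"turn": [0,0,0]},
  ],
)

```text
time: 4.1
position: [0.4562, 0.209, 0.3438]
tool_rot: [-0.019, 3.138, 0.004]
ft_force: [0.3, 0.9, 0.6]
grip_width: 0.006
grip_force: 0.0
```

>>> step_arm(
  commands=[
    {"travel": [0,0,0],"turn": [0,0,0]},
    {"travel": [0,0,0],"turn": [0,0,0]},
  ],
)

```text
time: 4.3
position: [0.4582, 0.209, 0.3432]
tool_rot: [-0.019, 3.137, 0.005]
ft_force: [0.1, -1.1, 0.0]
grip_width: 0.002
grip_force: 0.0
```

Run:
```python
from h import *
go([.511+.034,.208,.34],.008)
s,im=snap('wrist','w2.png'); json.dump([list(s['position']),list(s['tool_rot'])],open('w2.json','w'))
t=ctrl.get_image('top')[:,:,::-1].copy(); cv2.imwrite('pics/t2.png',t)
o=np.zeros((600,800,3),np.uint8); a=cv2.resize(im[60:280,150:550,::-1],(727,400)); b=cv2.resize(t[185:285,120:460],(588,173))
b=cv2.resize(t[190:240,140:300],(640,200),interpolation=cv2.INTER_CUBIC)
o[:400,:727]=a;o[400:600,:640]=b; cv2.imwrite('pics/c2.png',o)
```

```text
t=4.3 pos [0.4582 0.209  0.3432] travel [-0.0867 -0.0021  0.0036] turn [0.17 0.28 0.23] |F| [ 0.1 -1.1  0. ] grip 0.002
```

View pics/c2.png

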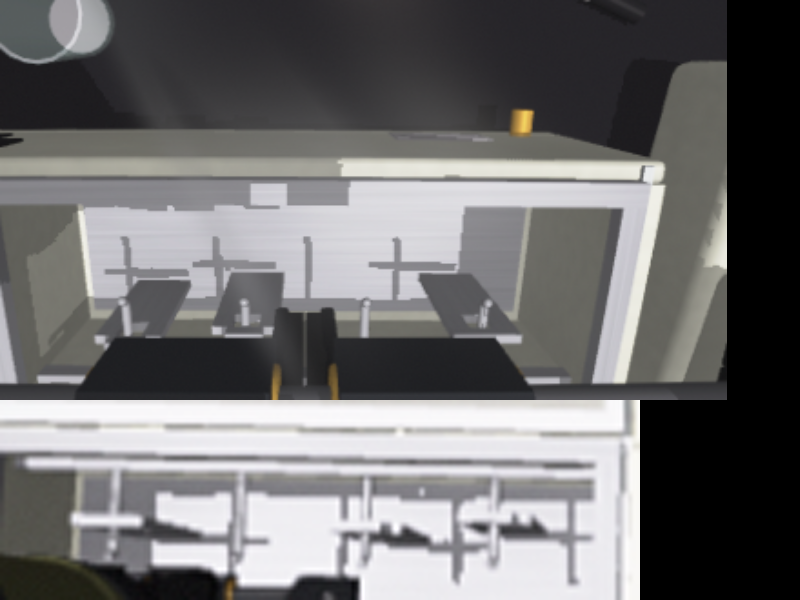

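Cover is back: the force rose against the stop. In the crop the peg tips are at (123,302), (244,304), (366,304), (488,305) wrist and (493,562), (366,562), (240,560), (113,555) top. Panels hang on pegs 1, 2 and 4.

Run:
```python
from h import *
p,r=json.load(open('w2.json')); W=cam('wrist',dict(position=p,tool_rot=r)); T=cam('top')
q=lambda u,v:(140+u/4,190+v/4)
w=lambda u,v:(150+u/1.8175,60+v/1.818)
Ch=[]
for i,(a,b) in enumerate([((123,302),(493,562)),((244,304),(366,562)),((366,304),(240,560)),((488,305),(113,555))]):
    X=tri([(W,w(*a)),(T,q(*b))]); print(i+1,X.round(4),(proj(W,X)-w(*a)).round(1), atz(W,w(*a),.164).round(4), atz(T,q(*b),.164).round(4))
print('panel4 top', atz(T,q(72,520),.169).round(4),atz(T,q(145,520),.169).round(4))
print('panel2', atz(T,q(340,526),.169).round(4),'panel1', atz(T,q(465,522),.169).round(4))
print('wrist frame inner front right', atz(W,w(623,208),.187).round(4),'near edges: p1,p2', atz(W,w(97,340),.158).round(4),atz(W,w(214,330),.158).round(4))
print('peg base z=.155 at rail', [atz(T,q(u,472),.155).round(4) for u in (493,366,240,113)])
```

```text
1 [0.3716 0.1148 0.3981] [[-212.5 -144.3]] [0.5167 0.0949 0.164 ] [0.2809 0.0835 0.164 ]
2 [0.3614 0.1522 0.4606] [[-448.1 -246.7]] [0.517  0.1714 0.164 ] [0.2785 0.1586 0.164 ]
3 [0.3534 0.1694 0.5188] [[269.2  86.2]] [0.5161 0.2482 0.164 ] [0.277  0.2336 0.164 ]
4 [0.3519 0.1792 0.5471] [[32.   4.1]] [0.5161 0.3257 0.164 ] [0.2769 0.3102 0.164 ]
panel4 top [0.2973 0.3343 0.169 ] [0.2991 0.2901 0.169 ]
panel2 [0.2998 0.1737 0.169 ] panel1 [0.3045 0.1001 0.169 ]
wrist frame inner front right [0.4467 0.3881 0.187 ] near edges: p1,p2 [0.5467 0.0731 0.158 ] [0.5382 0.1508 0.158 ]
peg base z=.155 at rail [array([0.332 , 0.0864, 0.155 ]), array([0.3297, 0.1624, 0.155 ]), array([0.3272, 0.2385, 0.155 ]), array([0.3243, 0.3159, 0.155 ])]
```

Run:
```python
from h import *
p,r=json.load(open('w2.json')); W=cam('wrist',dict(position=p,tool_rot=r)); T=cam('top')
q=lambda u,v:(140+u/4,190+(v-400)/4)
w=lambda u,v:(150+u/1.8175,60+v/1.818)
for i,(a,b) in enumerate([((123,302),(493,562)),((244,304),(366,562)),((366,304),(240,560)),((488,305),(113,555))]):
    X=tri([(W,w(*a)),(T,q(*b))]); print(i+1,X.round(4),(proj(W,X)-w(*a)).round(1), atz(W,w(*a),.164).round(4), atz(T,q(*b),.164).round(4))
print('panel4 top', atz(T,q(72,520),.169).round(4),atz(T,q(145,520),.169).round(4))
print('panel2', atz(T,q(340,526),.169).round(4),'panel1', atz(T,q(465,522),.169).round(4))
print('peg base z=.155 at rail', [atz(T,q(u,472),.155).round(4) for u in (493,366,240,113)])
```

```text
1 [0.5175 0.093  0.1602] [[-0.6 -0.7]] [0.5167 0.0949 0.164 ] [0.5165 0.0919 0.164 ]
2 [0.5157 0.1701 0.164 ] [[-1.2 -1.1]] [0.517  0.1714 0.164 ] [0.5145 0.1687 0.164 ]
3 [0.5143 0.2464 0.1664] [[-1.3 -0.7]] [0.5161 0.2482 0.164 ] [0.5137 0.2454 0.164 ]
4 [0.5145 0.3234 0.1676] [[-0.8 -0.1]] [0.5161 0.3257 0.164 ] [0.5146 0.3238 0.164 ]
panel4 top [0.5348 0.3488 0.169 ] [0.536  0.3036 0.169 ]
panel2 [0.5355 0.1844 0.169 ] panel1 [0.5398 0.109  0.169 ]
peg base z=.155 at rail [array([0.572 , 0.0953, 0.155 ]), array([0.5701, 0.1732, 0.155 ]), array([0.5682, 0.2512, 0.155 ]), array([0.5662, 0.3306, 0.155 ])]
```

>>> step_arm(
  commands=[
    {"travel": [-0.027,-0.04,0],"turn": [0.2,0.3,0.2]},
    {"travel": [-0.055,-0.08,0],"turn": [0.2,0.3,0.2]},
    {"travel": [-0.082,-0.116,0.03],"turn": [0.2,0.3,0.2]},
    {"travel": [-0.082,-0.116,0.075],"turn": [0.2,0.3,0.2]},
    {"travel": [-0.082,-0.116,0.12],"turn": [0.2,0.3,0.2]},
  ],
  gripper=0.67,
  force=25,
)

```text
time: 4.9
position: [0.5425, 0.0901, 0.2184]
tool_rot: [0.002, -3.136, 0.008]
ft_force: [-0.1, 0.6, -0.8]
grip_width: 0.374
grip_force: 0.0
```

>>> step_arm(
  commands=[
    {"travel": [0,0,0],"turn": [0,0,0]},
    {"travel": [0,0,0],"turn": [0,0,0]},
  ],
)

```text
time: 5.1
position: [0.5413, 0.0929, 0.2207]
tool_rot: [0.01, -3.135, 0.008]
ft_force: [0.1, -0.5, 0.5]
grip_width: 0.555
grip_force: 0.0
```

Run:
```python
from h import *
go([.540,.094,.145],.008)
s,im=snap('wrist','w3.png'); json.dump([list(s['position']),list(s['tool_rot'])],open('w3.json','w'))
```

```text
t=5.1 pos [0.5413 0.0929 0.2207] travel [0.0008 0.0015 0.0757] turn [-0.28 -0.4  -0.09] |F| [ 0.1 -0.5  0.5] grip 0.555
```

View pics/w3.png

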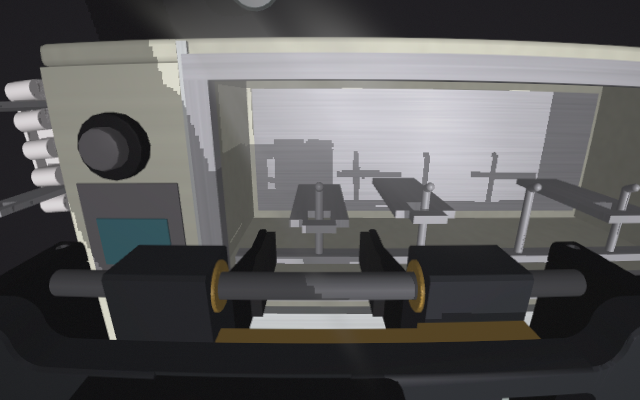

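The fingers (265 and 370) straddle panel 1 (292–348), centred within 2 px. Its notches show at (292,222) and (345,222), and the peg tip is at (319,186).

>>> step_arm(
  commands=[
    {"travel": [0.001,0.001,0],"turn": [-0.2,-0.4,0]},
    {"travel": [0.001,0.001,0.02],"turn": [-0.2,-0.4,0]},
    {"travel": [0.001,0.001,0.04],"turn": [-0.2,-0.4,0]},
    {"travel": [0.001,0.001,0.06],"turn": [-0.2,-0.4,0]},
    {"travel": [0.001,0.001,0.075],"turn": [-0.2,-0.4,0]},
  ],
)

```text
time: 5.65
position: [0.5409, 0.0945, 0.1474]
tool_rot: [-0.012, 3.136, 0.002]
ft_force: [0.7, -0.2, 0.3]
grip_width: 0.669
grip_force: 0.0
```

>>> step_arm(
  commands=[
    {"travel": [0,0,0],"turn": [0,0,0]},
  ],
)

```text
time: 5.75
position: [0.5394, 0.094, 0.1458]
tool_rot: [-0.011, 3.141, -0.0]
ft_force: [0.4, -0.8, 0.6]
grip_width: 0.669
grip_force: 0.0
```

>>> step_arm(
  commands=[
    {"travel": [0,0,0],"turn": [0,0,0]},
    {"travel": [0,0,0],"turn": [0,0,0]},
    {"travel": [0,0,0],"turn": [0,0,0]},
    {"travel": [0,0,0],"turn": [0,0,0]},
  ],
  gripper=0.3,
  force=25,
)

```text
time: 6.15
position: [0.5408, 0.0939, 0.1475]
tool_rot: [-0.011, 3.137, 0.001]
ft_force: [1.3, -0.7, 3.2]
grip_width: 0.497
grip_force: 25.0
```

Run:
```python
from h import *
go([.540,.094,.145],.008)
s,im=snap('wrist','w4.png'); json.dump([list(s['position']),list(s['tool_rot'])],open('w4.json','w'))
```

```text
t=6.2 pos [0.5408 0.0939 0.1475] travel [0.0008 0.0001 0.0025] turn [ 0.04  0.25 -0.07] |F| [ 1.3 -0.7  3.2] grip 0.497
```

>>> step_arm(
  commands=[
    {"travel": [0,0,-0.004],"turn": [0,0,0]},
    {"travel": [0,0,-0.008],"turn": [0,0,0]},
    {"travel": [0,0,-0.01],"turn": [0,0,0]},
    {"travel": [0,0,-0.01],"turn": [0,0,0]},
  ],
)

```text
time: 6.6
position: [0.54, 0.0939, 0.1565]
tool_rot: [-0.011, 3.139, 0.0]
ft_force: [0.5, 0.2, -1.5]
grip_width: 0.5
grip_force: 25.0
```

>>> step_arm(
  commands=[
    {"travel": [0.01,0,0],"turn": [0,0,0]},
    {"travel": [0.022,0,0],"turn": [0,0,0]},
    {"travel": [0.034,0,0],"turn": [0,0,0]},
    {"travel": [0.044,0,0],"turn": [0,0,0]},
    {"travel": [0.05,0,0],"turn": [0,0,0]},
  ],
)

```text
time: 7.1
position: [0.4886, 0.0936, 0.1562]
tool_rot: [-0.012, 3.14, 0.001]
ft_force: [0.9, 0.6, -1.3]
grip_width: 0.501
grip_force: 25.0
```

>>> step_arm(
  commands=[
    {"travel": [0,0,-0.005],"turn": [0,0,0]},
    {"travel": [0,0,-0.03],"turn": [0,0,0]},
    {"travel": [0,0,-0.06],"turn": [0,0,0]},
    {"travel": [0,0,-0.09],"turn": [0,0,0]},
    {"travel": [0,0,-0.12],"turn": [0,0,0]},
  ],
)

```text
time: 7.6
position: [0.49, 0.0934, 0.278]
tool_rot: [-0.01, 3.138, 0.0]
ft_force: [0.6, 0.2, -1.9]
grip_width: 0.496
grip_force: 25.0
```

>>> step_arm(
  commands=[
    {"travel": [0,0,-0.03],"turn": [0,0,0]},
    {"travel": [0,0,-0.055],"turn": [0,0,0]},
    {"travel": [0,0,-0.06],"turn": [0,0,0]},
  ],
)

```text
time: 7.9
position: [0.4913, 0.0937, 0.3399]
tool_rot: [-0.01, 3.133, 0.003]
ft_force: [0.8, -0.4, -0.9]
grip_width: 0.498
grip_force: 25.0
```

Run:
```python
from h import *
go([.46,-.25,.34],.008)
s,im=snap('wrist','w5.png'); t=ctrl.get_image('top')[:,:,::-1].copy(); cv2.imwrite('pics/t5.png',t)
a=cv2.resize(t[200:300,300:470],(680,400),interpolation=cv2.INTER_CUBIC); cv2.imwrite('pics/c5.png',a)
```

```text
t=7.9 pos [0.4913 0.0937 0.3399] travel [ 0.0335 -0.3434 -0.0011] turn [ 0.11  0.48 -0.09] |F| [ 0.8 -0.4 -0.9] grip 0.498
```

View pics/c5.png

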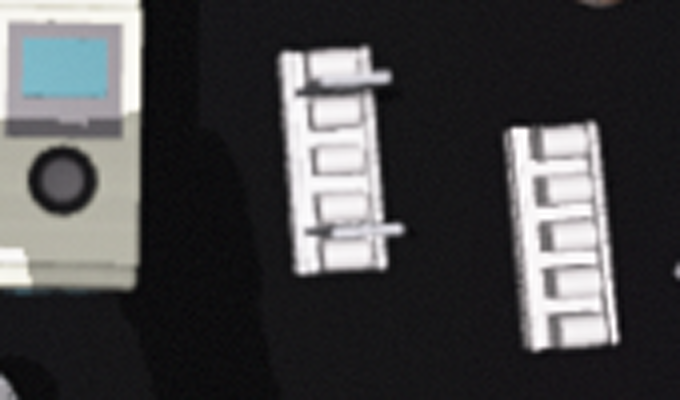

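The crop shows rack_a top corners at (281,52), (369,46), (387,268), (296,273), with waiting panels in its first and last slots. Rack_b corners are at (508,127), (597,122), (618,343), (528,350).

```bash
cat >> h.py <<'E'
def fitrack(obs,z=.045):
    """obs: list of (cam, rack-frame pts (n,2), pixels (n,2)) -> x,y,yaw of the rack"""
    def f(v):
        c,s=np.cos(v[2]),np.sin(v[2]); e=[]
        for cm,P,uv in obs:
            P=np.array(P); X=np.c_[v[0]+c*P[:,0]-s*P[:,1],v[1]+s*P[:,0]+c*P[:,1],np.full(len(P),z)]; e.append((proj(cm,X)-uv).ravel())
        return np.concatenate(e)
    r=least_squares(f,[.48,-.3,0]); return r.x,np.abs(r.fun).max()
CR=[[.076,.03],[.076,-.03],[-.076,-.03],[-.076,.03]]
def slot(r,sx,d=0): return np.array([r[0]+np.cos(r[2])*sx,r[1]+np.sin(r[2])*sx])
E
python3 - <<'E'
from h import *
T=cam('top'); q=lambda L:np.array(L)/4+[300,200]
for n,L in (('a',[(281,52),(369,46),(387,268),(296,273)]),('b',[(508,127),(597,122),(618,343),(528,350)])):
    r,e=fitrack([(T,CR,q(L))]); print(n,r.round(4),'err',e.round(2),[slot(r,s).round(4) for s in (-.048,-.016,.016,.048)])
E
```

```text
a [ 0.5054 -0.2182  0.0805] err 0.49 [array([ 0.4576, -0.222 ]), array([ 0.4895, -0.2194]), array([ 0.5214, -0.2169]), array([ 0.5533, -0.2143])]
b [ 0.4571 -0.3756  0.0858] err 0.42 [array([ 0.4093, -0.3797]), array([ 0.4412, -0.377 ]), array([ 0.473 , -0.3743]), array([ 0.5049, -0.3715])]
```

Run:
```python
from h import *
go([.505,-.3715,.34],.086)
```

```text
t=8.0 pos [0.4901 0.0935 0.3368] travel [-0.0118 -0.4651 -0.0034] turn [ 0.02  0.23 -4.54] |F| [-0.1  0.3 -1.8] grip 0.502
```

>>> step_arm(
  commands=[
    {"travel": [-0.001,-0.03,0],"turn": [0,0,-0.5]},
    {"travel": [-0.003,-0.075,0],"turn": [0,0.2,-1]},
    {"travel": [-0.005,-0.12,0],"turn": [0,0.2,-1.5]},
    {"travel": [-0.006,-0.165,0],"turn": [0,0.2,-2]},
    {"travel": [-0.007,-0.21,0],"turn": [0,0.2,-2.5]},
  ],
)

```text
time: 8.5
position: [0.4971, -0.118, 0.3343]
tool_rot: [0.08, -3.137, -0.0]
ft_force: [0.2, -0.1, -2.2]
grip_width: 0.503
grip_force: 25.0
```

>>> step_arm(
  commands=[
    {"travel": [-0.005,-0.045,0],"turn": [0,0,-0.5]},
    {"travel": [-0.01,-0.09,0],"turn": [0,0,-1]},
    {"travel": [-0.014,-0.135,0],"turn": [0,0,-1.5]},
    {"travel": [-0.017,-0.18,0],"turn": [0,0,-2]},
    {"travel": [-0.019,-0.21,0],"turn": [0,0,-2]},
  ],
)

```text
time: 9.0
position: [0.5262, -0.3286, 0.3339]
tool_rot: [0.129, -3.134, 0.001]
ft_force: [1.1, 0.1, -1.2]
grip_width: 0.502
grip_force: 25.0
```

Run:
```python
from h import *
go([.505,-.3715,.22],.086)
```

```text
t=9.0 pos [ 0.5262 -0.3286  0.3339] travel [ 0.0241 -0.041   0.114 ] turn [-0.03 -0.28 -0.22] |F| [ 1.1  0.1 -1.2] grip 0.502
```

>>> step_arm(
  commands=[
    {"travel": [0.012,-0.02,0],"turn": [0,0,-0.2]},
    {"travel": [0.024,-0.041,0],"turn": [0,0,-0.2]},
    {"travel": [0.024,-0.041,0.04],"turn": [0,0,-0.2]},
    {"travel": [0.024,-0.041,0.08],"turn": [0,0,-0.2]},
    {"travel": [0.024,-0.041,0.114],"turn": [0,0,-0.2]},
  ],
)

```text
time: 9.5
position: [0.5055, -0.3674, 0.2181]
tool_rot: [0.138, -3.134, -0.003]
ft_force: [-0.2, 0.2, -2.1]
grip_width: 0.503
grip_force: 25.0
```

>>> step_arm(
  commands=[
    {"travel": [0,0,0],"turn": [0,0,0]},
    {"travel": [0,0,0],"turn": [0,0,0]},
  ],
)

```text
time: 9.7
position: [0.5065, -0.3678, 0.2214]
tool_rot: [0.139, -3.135, -0.001]
ft_force: [0.0, -0.4, -1.3]
grip_width: 0.503
grip_force: 25.0
```

Run:
```python
from h import *
go([.505,-.3715,.22],.086)
s,im=snap('wrist','w6.png'); json.dump([list(s['position']),list(s['tool_rot'])],open('w6.json','w'))
```

```text
t=9.7 pos [ 0.5065 -0.3678  0.2214] travel [ 0.0018 -0.0035  0.0014] turn [ 0.05 -0.2   0.16] |F| [ 0.  -0.4 -1.3] grip 0.503
```

View pics/w6.png

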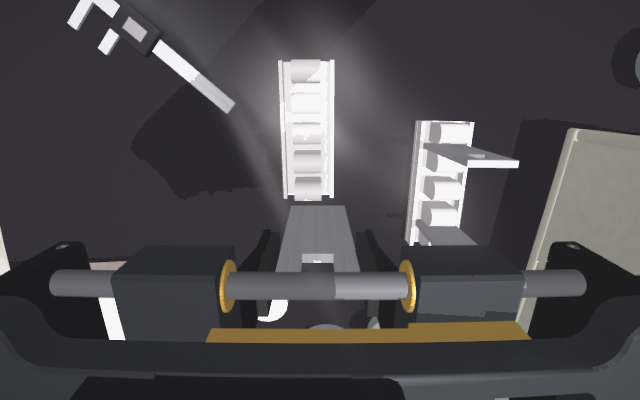

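The wrist view shows rack_b with teeth at rows 71, 103, 132, 161 and 189, spanning columns 281–334 and rows 60–199. The held panel's bottom edge is at (290–346,206), and rack_a is at right with its two panels.

Run:
```python
from h import *
p,r=json.load(open('w6.json')); W=cam('wrist',dict(position=p,tool_rot=r))
rb=[.4571,-.3756,.0858]
def pts(r,P,z): c,s=np.cos(r[2]),np.sin(r[2]); return np.array([[r[0]+c*a-s*b,r[1]+s*a+c*b,z] for a,b in P])
print('pred corners',proj(W,pts(rb,CR,.045)).round(1).tolist())
im=cv2.cvtColor(cv2.imread('pics/w6.png'),cv2.COLOR_BGR2GRAY).astype(int)
print('col307',[(v,int(im[v,300:314].mean())) for v in range(54,210,1)])
for v in (75,105,135,165,190): print(v,[int(x) for x in im[v,272:342]])
print('row203',[int(x) for x in im[214,280:356]])
print([int(x) for x in im[196:222,318]])
```

```text
pred corners [[342.0, 202.7], [287.6, 202.5], [284.1, 53.8], [345.8, 54.0]]
col307 [(54, 89), (55, 90), (56, 91), (57, 92), (58, 93), (59, 158), (60, 197), (61, 208), (62, 214), (63, 217), (64, 220), (65, 222), (66, 225), (67, 228), (68, 231), (69, 233), (70, 231), (71, 228), (72, 225), (73, 222), (74, 222), (75, 219), (76, 221), (77, 218), (78, 221), (79, 215), (80, 207), (81, 191), (82, 167), (83, 220), (84, 247), (85, 247), (86, 247), (87, 247), (88, 247), (89, 247), (90, 247), (91, 247), (92, 236), (93, 232), (94, 241), (95, 244), (96, 245), (97, 246), (98, 247), (99, 247), (100, 247), (101, 247), (102, 247), (103, 247), (104, 247), (105, 247), (106, 247), (107, 247), (108, 246), (109, 246), (110, 244), (111, 241), (112, 235), (113, 231), (114, 247), (115, 247), (116, 247), (117, 247), (118, 247), (119, 247), (120, 246), (121, 241), (122, 209), (123, 191), (124, 220), (125, 235), (126, 241), (127, 244), (128, 245), (129, 246), (130, 247), (131, 247), (132, 247), (133, 246), (134, 244), (135, 239), (136, 235), (137, 232), (138, 228), (139, 226), (140, 219), (141, 214), (142, 207),
[... 2332 characters left out ...]
9, 229, 229, 229, 229, 229, 229, 229, 229, 230, 229, 229, 229, 229, 230, 230, 229, 229, 230, 230, 230, 230, 229, 229, 242, 247, 247, 229, 229, 229, 237, 247, 247, 247, 240, 73, 72, 72, 71, 71, 70, 70, 70]
row203 [79, 80, 82, 83, 83, 84, 84, 84, 90, 113, 122, 122, 122, 121, 120, 121, 120, 121, 120, 121, 119, 119, 119, 120, 121, 122, 123, 122, 122, 122, 122, 121, 121, 121, 121, 120, 120, 121, 122, 122, 122, 121, 119, 120, 119, 119, 119, 119, 119, 119, 119, 120, 121, 121, 120, 119, 119, 119, 118, 119, 119, 119, 119, 119, 118, 118, 108, 61, 62, 62, 62, 61, 61, 61, 61, 61]
[221, 217, 212, 203, 184, 79, 72, 71, 72, 95, 122, 122, 122, 121, 122, 122, 122, 122, 122, 121, 121, 122, 121, 121, 121, 122]
```

Run:
```python
from h import *
p,r=json.load(open('w6.json')); W=cam('wrist',dict(position=p,tool_rot=r)); T=cam('top')
uT=np.array([(508,127),(597,122),(618,343),(528,350)])/4+[300,200]
uW=np.array([(334.5,200.5),(283.3,200.5),(278,59.5),(334.5,59.5)])
def f(v,which):
    c,s=np.cos(v[2]),np.sin(v[2]); P=np.array(CR)*[1,v[4]/.03]
    X=np.c_[v[0]+c*P[:,0]-s*P[:,1],v[1]+s*P[:,0]+c*P[:,1],np.full(4,v[3])]
    e=[]
    if 'W' in which: e.append((proj(W,X)-uW).ravel())
    if 'T' in which: e.append((proj(T,X)-uT).ravel()*2)
    return np.concatenate(e)
for w in ('W','WT'):
    q=least_squares(f,[.457,-.375,.08,.045,.03],args=(w,)); print(w,q.x.round(4),q.fun.round(1))
# panel bottom in tool frame: pixels to plane z
for z in (p[2]-.0935,):
    a=atz(W,(289,206),z);b=atz(W,(346.3,206),z); print('panel bottom corners',a.round(4),b.round(4),np.linalg.norm(a-b),'centre',((a+b)/2).round(4),'tcp',np.round(p,4))
```

```text
W [ 0.4608 -0.3834  0.0979  0.0281  0.0293] [-0.4 -0.2  0.2  0.2 -0.2  0.3  0.4 -0.3]
WT [ 0.4594 -0.3829  0.0939  0.0255  0.0303] [ 0.6 -1.9 -0.2 -1.6  0.  -0.8  2.1 -1.2  1.4 -1.  -0.6 -1.7  0.1 -2.3
  2.1 -2.1]
panel bottom corners [ 0.5105 -0.3917  0.1279] [ 0.5063 -0.3447  0.1279] 0.04720559166801444 centre [ 0.5084 -0.3682  0.1279] tcp [ 0.5065 -0.3678  0.2214]
```

>>> step_arm(
  commands=[
    {"travel": [0.004,-0.0107,0],"turn": [0,-0.2,-0.4]},
    {"travel": [0.004,-0.0107,0.02],"turn": [0,-0.2,-0.4]},
    {"travel": [0.004,-0.0107,0.045],"turn": [0,-0.2,-0.4]},
    {"travel": [0.004,-0.0107,0.066],"turn": [0,-0.2,-0.4]},
    {"travel": [0.004,-0.0107,0.07],"turn": [0,-0.2,-0.4]},
  ],
)

```text
time: 10.25
position: [0.503, -0.3796, 0.1514]
tool_rot: [-0.15, 3.137, 0.001]
ft_force: [-0.4, 0.7, -1.4]
grip_width: 0.498
grip_force: 25.0
```

>>> step_arm(
  commands=[
    {"travel": [0,0,0],"turn": [0,0,0]},
  ],
)

```text
time: 10.35
position: [0.5039, -0.3801, 0.1532]
tool_rot: [-0.15, 3.135, -0.001]
ft_force: [0.1, -0.6, -1.8]
grip_width: 0.501
grip_force: 25.0
```

Run:
```python
from h import *
go([.505,-.3715,.15],.09)
s,im=snap('wrist','w7.png'); json.dump([list(s['position']),list(s['tool_rot'])],open('w7.json','w'))
cv2.imwrite('pics/c7.png',cv2.resize(im[90:270,220:440,::-1],(733,600),interpolation=cv2.INTER_CUBIC))
```

```text
t=10.3 pos [ 0.5039 -0.3801  0.1532] travel [-0.0019  0.0085  0.0032] turn [-0.05  0.16  0.31] |F| [ 0.1 -0.6 -1.8] grip 0.501
```

View pics/c7.png

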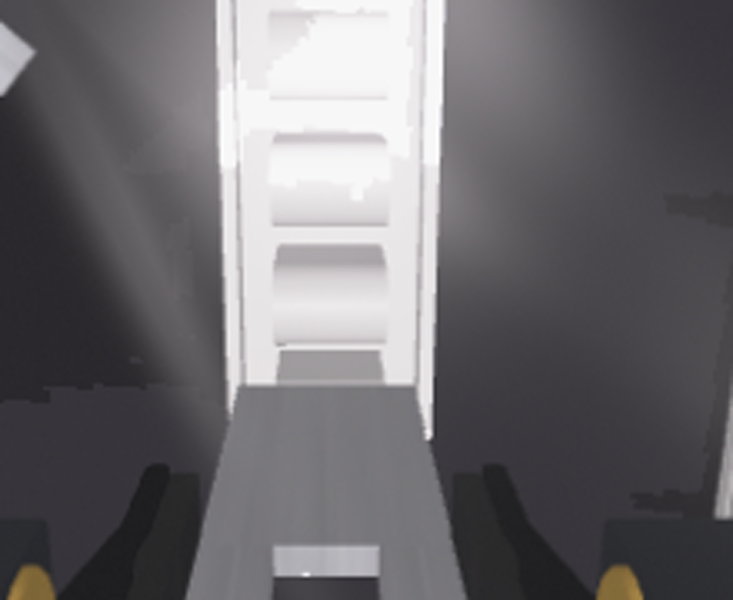

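The panel (bottom edge at crop (237–416,384)) is over the rack, laterally within about 1 mm. Tooth lower silhouettes are at rows 98, 225 and 345.

Run:
```python
from h import *
p,r=json.load(open('w7.json')); W=cam('wrist',dict(position=p,tool_rot=r))
w=lambda u,v:(220+u/3.332,90+v/3.333)
R=Rn.from_rotvec(r).as_matrix()
def loc(X): return (R.T@(X-np.array(p)))*[-1000,1000,-1000]   # mm fwd,left,up of TCP
for z in (.035,.04,.045):
    x=[loc(atz(W,w(331,v),z))[0].round(1) for v in (98,225,345)]; print(z,x,np.diff(x))
for v,n in((135,'t3up'),(262,'t4up'),(245,'face t4 bottom?')): print(n,[loc(atz(W,w(331,v),z))[:2].round(1) for z in (.008,.04,.045)])
z=p[2]-.0935
print('panel',loc(atz(W,w(237,384),z)).round(1),loc(atz(W,w(416,384),z)).round(1), z)
```

```text
0.035 [np.float64(-66.0), np.float64(-33.7), np.float64(-1.2)] [32.3 32.5]
0.04 [np.float64(-66.3), np.float64(-34.6), np.float64(-2.7)] [31.7 31.9]
0.045 [np.float64(-66.5), np.float64(-35.5), np.float64(-4.2)] [31.  31.3]
t3up [array([-54.4,   0.9]), array([-57.3,   0.7]), array([-57.7,   0.7])]
t4up [array([-18.2,   1. ]), array([-25. ,   0.8]), array([-26.1,   0.8])]
face t4 bottom? [array([-23.2,   1. ]), array([-29.4,   0.8]), array([-30.4,   0.8])]
panel [  1.5 -22.5 -93.5] [  1.5  21.8 -93.5] 0.059659654605747875
```

>>> step_arm(
  commands=[
    {"travel": [0.0018,0.001,0],"turn": [0,0.1,0]},
    {"travel": [0.0018,0.001,0.008],"turn": [0,0.1,0]},
    {"travel": [0.0018,0.001,0.016],"turn": [0,0.1,0]},
    {"travel": [0.0018,0.001,0.024],"turn": [0,0.1,0]},
    {"travel": [0.0018,0.001,0.03],"turn": [0,0.1,0]},
  ],
)

```text
time: 10.9
position: [0.5018, -0.3779, 0.121]
tool_rot: [0.151, -3.137, -0.001]
ft_force: [0.4, 0.1, -1.3]
grip_width: 0.501
grip_force: 25.0
```

>>> step_arm(
  commands=[
    {"travel": [0,0,0.006],"turn": [0,0,0]},
    {"travel": [0,0,0.012],"turn": [0,0,0]},
    {"travel": [0,0,0.017],"turn": [0,0,0]},
    {"travel": [0,0,0.019],"turn": [0,0,0]},
    {"travel": [0,0,0.019],"turn": [0,0,0]},
  ],
)

```text
time: 11.4
position: [0.5019, -0.3783, 0.1029]
tool_rot: [0.15, -3.138, -0.0]
ft_force: [0.5, -0.6, -2.2]
grip_width: 0.502
grip_force: 25.0
```

>>> step_arm(
  commands=[
    {"travel": [0,0,0.001],"turn": [0,0,0]},
    {"travel": [0,0,0.001],"turn": [0,0,0]},
    {"travel": [0,0,0.001],"turn": [0,0,0]},
  ],
  gripper=0.67,
)

```text
time: 11.7
position: [0.5024, -0.3786, 0.1028]
tool_rot: [-0.15, 3.137, -0.001]
ft_force: [0.9, 0.8, 0.1]
grip_width: 0.645
grip_force: 0.0
```

>>> step_arm(
  commands=[
    {"travel": [0,0,-0.02],"turn": [0,0,0]},
    {"travel": [0,0,-0.06],"turn": [0,0,0]},
    {"travel": [0,0,-0.11],"turn": [0,0,0]},
    {"travel": [0,0,-0.16],"turn": [0,0,0]},
    {"travel": [0,0.02,-0.2],"turn": [0,0,0.5]},
  ],
)

```text
time: 12.2
position: [0.4992, -0.3613, 0.3059]
tool_rot: [-0.13, 3.136, -0.006]
ft_force: [-0.4, 0.0, 0.3]
grip_width: 0.669
grip_force: 0.0
```

Run:
```python
from h import *
go([.540,.171,.26],.008)
s,im=snap('wrist','w8.png'); json.dump([list(s['position']),list(s['tool_rot'])],open('w8.json','w'))
```

```text
t=12.2 pos [ 0.4992 -0.3613  0.3059] travel [-0.0845  0.5273  0.044 ] turn [-0.22  0.15  4.28] |F| [-0.4  0.   0.3] grip 0.669
```

View pics/w8.png

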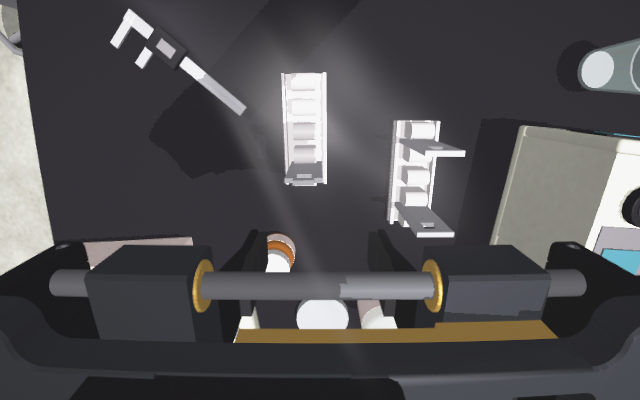

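Panel 1 stands in rack_b's slot at (305,172). Rack_a's two panels are at (430,150) and (425,225). Next is panel 2.

>>> step_arm(
  commands=[
    {"travel": [-0.008,0.045,0],"turn": [0,0,1]},
    {"travel": [-0.015,0.09,0],"turn": [0,0,2]},
    {"travel": [-0.022,0.135,0],"turn": [0,0,3]},
    {"travel": [-0.03,0.18,0],"turn": [0,0,4]},
    {"travel": [-0.036,0.225,0],"turn": [-0.2,0.1,4.3]},
  ],
)

```text
time: 12.75
position: [0.5164, -0.1291, 0.3026]
tool_rot: [0.019, -3.141, -0.007]
ft_force: [0.6, 0.2, 0.1]
grip_width: 0.671
grip_force: 0.0
```

>>> step_arm(
  commands=[
    {"travel": [-0.004,0.045,0],"turn": [0,0,0]},
    {"travel": [-0.008,0.09,0],"turn": [0,0,0]},
    {"travel": [-0.01,0.135,0],"turn": [0,0,0]},
    {"travel": [-0.01,0.18,0],"turn": [0,0,0]},
    {"travel": [-0.01,0.225,0],"turn": [0,0,0]},
  ],
)

```text
time: 13.25
position: [0.5235, 0.0957, 0.3033]
tool_rot: [0.019, -3.141, -0.007]
ft_force: [1.0, -0.2, -0.8]
grip_width: 0.67
grip_force: 0.0
```

Run:
```python
from h import *
go([.542,.171,.222],.008)
```

```text
t=13.2 pos [0.5235 0.0957 0.3033] travel [-0.0195  0.0747  0.0817] turn [ 0.24 -0.03  0.23] |F| [ 1.  -0.2 -0.8] grip 0.67
```

>>> step_arm(
  commands=[
    {"travel": [-0.012,0.04,0],"turn": [0.2,0,0.2]},
    {"travel": [-0.0205,0.075,0.02],"turn": [0.2,0,0.2]},
    {"travel": [-0.0205,0.075,0.05],"turn": [0.2,0,0.2]},
    {"travel": [-0.0205,0.075,0.08],"turn": [0.2,0,0.2]},
    {"travel": [-0.0205,0.075,0.08],"turn": [0.2,0,0.2]},
  ],
)

```text
time: 13.75
position: [0.5405, 0.1689, 0.219]
tool_rot: [0.014, -3.133, 0.005]
ft_force: [-0.4, -0.4, 0.1]
grip_width: 0.671
grip_force: 0.0
```

Run:
```python
from h import *
go([.544,.171,.146],.008)
s,im=snap('wrist','w9.png'); json.dump([list(s['position']),list(s['tool_rot'])],open('w9.json','w'))
g=cv2.cvtColor(im,cv2.COLOR_RGB2GRAY).astype(int)
for v in (195,205,215,222): print(v,[int(x) for x in g[v,255:385]])
```

```text
t=13.8 pos [0.5405 0.1689 0.219 ] travel [-0.0041  0.0023  0.073 ] turn [-0.19 -0.5   0.07] |F| [-0.4 -0.4  0.1] grip 0.671
195 [113, 113, 113, 113, 113, 114, 113, 114, 114, 115, 114, 115, 115, 115, 115, 116, 116, 116, 117, 117, 117, 117, 117, 117, 117, 117, 116, 116, 116, 116, 116, 116, 116, 116, 115, 116, 115, 116, 115, 114, 103, 81, 81, 82, 82, 82, 82, 82, 82, 82, 82, 83, 82, 84, 84, 84, 84, 84, 84, 84, 85, 83, 82, 103, 110, 117, 121, 116, 110, 104, 94, 82, 83, 83, 83, 83, 83, 83, 83, 83, 83, 83, 82, 82, 82, 82, 82, 82, 82, 83, 82, 97, 149, 188, 189, 189, 189, 189, 189, 177, 122, 122, 122, 122, 143, 190, 191, 191, 190, 191, 190, 190, 191, 191, 191, 191, 191, 191, 191, 191, 191, 191, 190, 191, 191, 191, 192, 191, 191, 191]
205 [117, 117, 117, 116, 116, 116, 117, 117, 116, 116, 116, 117, 116, 117, 116, 117, 117, 117, 117, 117, 118, 117, 117, 118, 118, 117, 118, 117, 118, 117, 118, 117, 117, 118, 118, 117, 117, 111, 82, 81, 81, 80, 80, 79, 79, 79, 79, 80, 81, 80, 79, 79, 80, 80, 87, 113, 123, 122, 122, 123, 124, 120, 103, 102, 110, 117, 119, 115, 109, 102, 101, 123, 122, 123, 123, 12
[... 738 characters left out ...]
44, 142, 142, 142, 141, 141, 141, 142, 142, 142, 142, 142, 142, 143, 143, 144, 144, 143, 143, 142, 142, 142, 142, 142, 142, 142, 142, 143]
222 [92, 92, 92, 92, 93, 93, 93, 92, 92, 92, 91, 91, 91, 92, 91, 92, 92, 92, 93, 93, 94, 93, 94, 94, 94, 94, 95, 96, 96, 97, 97, 98, 98, 97, 98, 98, 99, 98, 98, 97, 96, 96, 96, 95, 95, 95, 96, 96, 100, 128, 171, 171, 173, 172, 173, 174, 174, 164, 116, 116, 117, 116, 116, 116, 116, 117, 117, 117, 117, 117, 117, 118, 117, 117, 117, 117, 118, 118, 118, 118, 118, 118, 118, 116, 105, 96, 95, 96, 96, 97, 96, 96, 97, 96, 96, 97, 96, 96, 97, 97, 97, 96, 96, 97, 97, 97, 97, 96, 97, 96, 96, 95, 96, 95, 95, 94, 94, 95, 95, 95, 95, 95, 95, 96, 95, 96, 96, 96, 95, 95]
```

>>> step_arm(
  commands=[
    {"travel": [-0.0035,0.0028,0],"turn": [0,-0.3,0]},
    {"travel": [-0.0035,0.0028,0.02],"turn": [0,-0.3,0]},
    {"travel": [-0.0035,0.0028,0.04],"turn": [0,-0.3,0]},
    {"travel": [-0.0035,0.0028,0.06],"turn": [0,-0.3,0]},
    {"travel": [-0.0035,0.0028,0.072],"turn": [0,-0.3,0]},
  ],
)

```text
time: 14.3
position: [0.5474, 0.1725, 0.152]
tool_rot: [-0.013, 3.136, 0.002]
ft_force: [-0.4, 0.0, 0.4]
grip_width: 0.672
grip_force: 0.0
```

>>> step_arm(
  commands=[
    {"travel": [0,0,0],"turn": [0,0,0]},
  ],
)

```text
time: 14.4
position: [0.5464, 0.1722, 0.1511]
tool_rot: [-0.013, 3.138, -0.0]
ft_force: [-0.4, 0.4, -0.1]
grip_width: 0.668
grip_force: 0.0
```

>>> step_arm(
  commands=[
    {"travel": [0,0,0],"turn": [0,0,0]},
    {"travel": [0,0,0],"turn": [0,0,0]},
    {"travel": [0,0,0],"turn": [0,0,0]},
    {"travel": [0,0,0],"turn": [0,0,0]},
  ],
  gripper=0.3,
  force=25,
)

```text
time: 14.8
position: [0.5473, 0.1725, 0.1525]
tool_rot: [-0.013, 3.136, 0.001]
ft_force: [0.1, 0.7, 3.5]
grip_width: 0.5
grip_force: 25.0
```

>>> step_arm(
  commands=[
    {"travel": [0,0,-0.004],"turn": [0,0,0]},
    {"travel": [0,0,-0.008],"turn": [0,0,0]},
    {"travel": [0,0,-0.01],"turn": [0,0,0]},
    {"travel": [0,0,-0.01],"turn": [0,0,0]},
  ],
)

```text
time: 15.2
position: [0.5465, 0.1723, 0.1614]
tool_rot: [-0.014, 3.138, 0.0]
ft_force: [0.3, -1.0, -2.2]
grip_width: 0.498
grip_force: 25.0
```

>>> step_arm(
  commands=[
    {"travel": [0.01,0,0],"turn": [0,0,0]},
    {"travel": [0.022,0,0],"turn": [0,0,0]},
    {"travel": [0.034,0,0],"turn": [0,0,0]},
    {"travel": [0.046,0,0],"turn": [0,0,0]},
    {"travel": [0.054,0,0],"turn": [0,0,0]},
  ],
)

```text
time: 15.7
position: [0.4908, 0.172, 0.1611]
tool_rot: [-0.015, 3.138, 0.001]
ft_force: [0.2, -1.4, -1.2]
grip_width: 0.498
grip_force: 25.0
```

>>> step_arm(
  commands=[
    {"travel": [0,0,-0.005],"turn": [0,0,0]},
    {"travel": [0,0,-0.03],"turn": [0,0,0]},
    {"travel": [0,0,-0.06],"turn": [0,0,0]},
    {"travel": [0,0,-0.09],"turn": [0,0,0]},
    {"travel": [0,0,-0.12],"turn": [0,0,0]},
  ],
)

```text
time: 16.2
position: [0.4923, 0.1717, 0.2829]
tool_rot: [-0.013, 3.137, 0.001]
ft_force: [0.3, -0.5, -2.2]
grip_width: 0.498
grip_force: 25.0
```

>>> step_arm(
  commands=[
    {"travel": [0,0,-0.03],"turn": [0,0,0]},
    {"travel": [0,0,-0.055],"turn": [0,0,0]},
    {"travel": [0,0,-0.06],"turn": [0,0,0]},
  ],
)

```text
time: 16.5
position: [0.4934, 0.1721, 0.3449]
tool_rot: [-0.013, 3.132, 0.005]
ft_force: [0.7, 0.4, -1.5]
grip_width: 0.496
grip_force: 25.0
```

Run:
```python
from h import *
t0=cv2.imread('pics/t5.png').astype(int); t=ctrl.get_image('top')[:,:,::-1].copy(); cv2.imwrite('pics/t10.png',t)
d=np.abs(t.astype(int)-t0).sum(2)>60
for n,(a,b) in dict(racka=(365,402),rackb=(422,460)).items():
    m=d[200:295,a:b]; v,u=np.nonzero(m); print(n,m.sum(), (u.min()+a,u.max()+a,v.min()+200,v.max()+200) if len(u) else '')
# rack frame: slot +.016 for panel; TCP was (.5020,-.3783) yaw .096 for panel centre 4.5-1.8mm ahead
go([.47,-.381,.345],.095)
```

```text
racka 0 
rackb 111 (np.int64(430), np.int64(458), np.int64(238), np.int64(244))
t=16.6 pos [0.493  0.1721 0.3436] travel [ 0.0276 -0.5529 -0.0027] turn [ 0.1   0.47 -4.97] |F| [-0.6 -0.9 -1.5] grip 0.497
```

>>> step_arm(
  commands=[
    {"travel": [0,-0.03,0],"turn": [0,0,-0.5]},
    {"travel": [0,-0.075,0],"turn": [0,0.2,-1]},
    {"travel": [0.002,-0.12,0],"turn": [0,0.4,-1.5]},
    {"travel": [0.004,-0.165,0],"turn": [0,0.4,-2]},
    {"travel": [0.006,-0.21,0],"turn": [0,0.4,-2.5]},
  ],
)

```text
time: 17.05
position: [0.4867, -0.04, 0.3394]
tool_rot: [0.083, -3.135, 0.001]
ft_force: [1.0, 0.4, -2.5]
grip_width: 0.496
grip_force: 25.0
```

>>> step_arm(
  commands=[
    {"travel": [0,-0.045,0],"turn": [0,0,-0.5]},
    {"travel": [0,-0.09,0],"turn": [0,0,-1]},
    {"travel": [0,-0.135,0],"turn": [0,0,-1.5]},
    {"travel": [0,-0.18,0],"turn": [0,0,-2]},
    {"travel": [0,-0.225,0],"turn": [0,0,-2.5]},
  ],
)

```text
time: 17.55
position: [0.4987, -0.2644, 0.3397]
tool_rot: [0.151, -3.134, -0.001]
ft_force: [0.7, -0.1, -1.4]
grip_width: 0.497
grip_force: 25.0
```

Run:
```python
from h import *
go([.4765,-.381,.24],.095)
```

```text
t=17.6 pos [ 0.4987 -0.2644  0.3397] travel [ 0.0329 -0.114   0.0997] turn [ 0.05 -0.24  0.09] |F| [ 0.7 -0.1 -1.4] grip 0.497
```

>>> step_arm(
  commands=[
    {"travel": [0.012,-0.04,0],"turn": [0,0,0]},
    {"travel": [0.024,-0.08,0],"turn": [0,0,0]},
    {"travel": [0.033,-0.114,0.02],"turn": [0,-0.2,0]},
    {"travel": [0.033,-0.114,0.06],"turn": [0,-0.2,0]},
    {"travel": [0.033,-0.114,0.1],"turn": [0,-0.2,0]},
  ],
)

```text
time: 18.05
position: [0.4754, -0.3815, 0.2387]
tool_rot: [0.144, -3.138, 0.001]
ft_force: [0.4, 0.7, -2.8]
grip_width: 0.498
grip_force: 25.0
```

>>> step_arm(
  commands=[
    {"travel": [0,0,0.03],"turn": [0,0,0]},
    {"travel": [0,0,0.06],"turn": [0,0,0]},
    {"travel": [0,0,0.08],"turn": [0,0,0]},
    {"travel": [0,0,0.08],"turn": [0,0,0]},
  ],
)

```text
time: 18.45
position: [0.4746, -0.3774, 0.1564]
tool_rot: [0.15, -3.131, -0.007]
ft_force: [-0.5, 0.0, -1.8]
grip_width: 0.5
grip_force: 25.0
```

Run:
```python
from h import *
go([.4765,-.381,.158],.095)
s,im=snap('wrist','w11.png'); json.dump([list(s['position']),list(s['tool_rot'])],open('w11.json','w'))
cv2.imwrite('pics/c11.png',cv2.resize(im[90:270,220:440,::-1],(733,600),interpolation=cv2.INTER_CUBIC))
```

```text
t=18.4 pos [ 0.4746 -0.3774  0.1564] travel [-0.0016 -0.0038 -0.0017] turn [ 0.28 -0.38  0.03] |F| [-0.5  0.  -1.8] grip 0.5
```

View pics/c11.png

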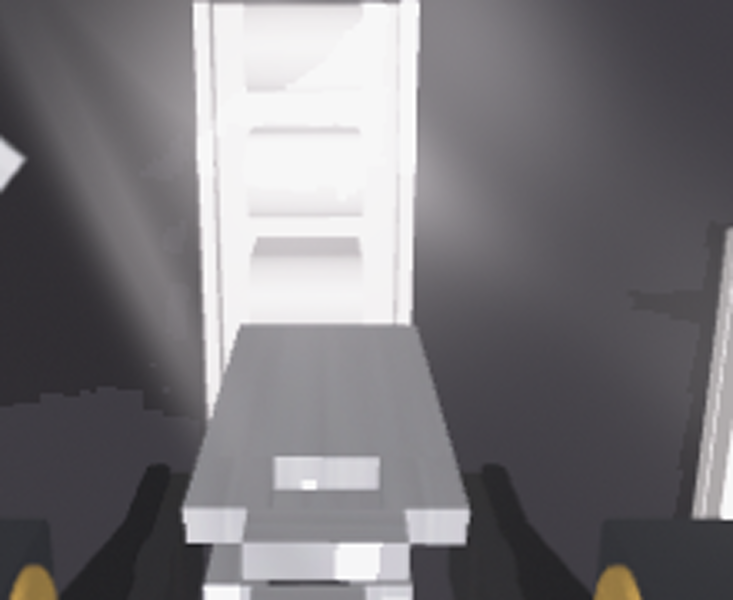

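The held panel shows its shoulders at row 508 and its hole at (274–380, 457), with its bottom edge at (240–412,325). It sits further toward −x in the pads than panel 1 did, so I solve its pose.

```bash
cat >> h.py <<'E'
def panelpose(c,s,P,uv):
    """6-dof fit of panel in world; returns offsets in tool (fwd,left,up mm) of panel origin and pitch about y (deg, + = bottom forward)"""
    def f(v):
        X=Rn.from_rotvec(v[3:]).apply(P)+v[:3]; return (proj(c,X)-uv).ravel()
    R=Rn.from_rotvec(s[1]).as_matrix(); yaw=np.arctan2(-R[0,1],R[1,1])
    q=least_squares(f,np.r_[np.array(s[0])-[0,0,.05],0,0,yaw]).x
    o=(R.T@(q[:3]-np.array(s[0])))*[-1000,1000,-1000]
    Rp=Rn.from_rotvec(q[3:]); dz=Rp.apply([0,0,1]); 
    return q[:3],o.round(1),'up-axis',dz.round(3),'res',np.round(f(q),1)
E
python3 - <<'E'
from h import *
s=json.load(open('w11.json')); W=cam('wrist',dict(position=s[0],tool_rot=s[1]))
w=lambda L:np.array([(220+u/3.332,90+v/3.333) for u,v in L])
P=np.array([[-3,-22,-45],[-3,22,-45],[-3,-22,59],[-3,22,59],[-3,-9,39],[-3,9,39]])/1000
uv=w([(239,325),(414,325),(183,509),(469,509),(274,490),(380,490)])
print(panelpose(W,s,P[:4],uv[:4]))
R=Rn.from_rotvec(s[1]).as_matrix()
loc=lambda X:((R.T@(X-np.array(s[0])))*[-1000,1000,-1000]).round(1)
for n,(u,v),z in [('t2 sil',(306,92),.039),('t3 sil',(306,216),.039),('t4up',(306,255),.04)]: print(n,loc(atz(W,w([(u,v)])[0],z)))
s7=json.load(open('w7.json')); W7=cam('wrist',dict(position=s7[0],tool_rot=s7[1]))
E
```

```text
(array([ 0.4659941 , -0.37839422,  0.10025926]), array([ -8.2,  -0.4, -56.2]), 'up-axis', array([ 0.012, -0.005,  1.   ]), 'res', array([-0.1,  0. ,  0.1, -0. ,  0. , -0. , -0. ,  0. ]))
t2 sil [ -67.5   -5.5 -117.8]
t3 sil [ -36.2   -5.7 -117.6]
t4up [ -26.1   -5.7 -116.5]
```

>>> step_arm(
  commands=[
    {"travel": [-0.004,-0.0025,0],"turn": [0,0,0]},
    {"travel": [-0.0085,-0.005,0],"turn": [0,0,0]},
    {"travel": [-0.0085,-0.005,0.005],"turn": [0,0,0]},
    {"travel": [-0.0085,-0.005,0.013],"turn": [0,0,0]},
    {"travel": [-0.0085,-0.005,0.02],"turn": [0,0,0]},
  ],
)

```text
time: 19.0
position: [0.4859, -0.3836, 0.1405]
tool_rot: [-0.151, 3.138, 0.001]
ft_force: [-0.1, 0.2, -2.1]
grip_width: 0.496
grip_force: 25.0
```

>>> step_arm(
  commands=[
    {"travel": [0,0,0.006],"turn": [0,0,0]},
    {"travel": [0,0,0.012],"turn": [0,0,0]},
    {"travel": [0,0,0.018],"turn": [0,0,0]},
    {"travel": [0,0,0.022],"turn": [0,0,0]},
    {"travel": [0,0,0.022],"turn": [0,0,0]},
  ],
)

```text
time: 19.5
position: [0.4857, -0.3834, 0.1184]
tool_rot: [0.15, -3.137, -0.001]
ft_force: [0.6, 1.0, -1.8]
grip_width: 0.492
grip_force: 25.0
```

>>> step_arm(
  commands=[
    {"travel": [0,0,0.003],"turn": [0,0,0]},
    {"travel": [0,0,0.006],"turn": [0,0,0]},
    {"travel": [0,0,0.008],"turn": [0,0,0]},
    {"travel": [0,0,0.008],"turn": [0,0,0]},
  ],
)

```text
time: 19.9
position: [0.4859, -0.3836, 0.1108]
tool_rot: [0.151, -3.138, -0.001]
ft_force: [-1.0, -0.6, -2.9]
grip_width: 0.497
grip_force: 25.0
```

>>> step_arm(
  commands=[
    {"travel": [0,0,0],"turn": [0,0,0]},
    {"travel": [0,0,0],"turn": [0,0,0]},
    {"travel": [0,0,0],"turn": [0,0,0]},
  ],
  gripper=0.67,
)

```text
time: 20.2
position: [0.4863, -0.384, 0.1117]
tool_rot: [-0.15, 3.137, -0.001]
ft_force: [-0.9, -0.2, -0.2]
grip_width: 0.648
grip_force: 0.0
```

>>> step_arm(
  commands=[
    {"travel": [0,0,-0.02],"turn": [0,0,0]},
    {"travel": [0,0,-0.06],"turn": [0,0,0]},
    {"travel": [0,0,-0.11],"turn": [0,0,0]},
    {"travel": [0,0,-0.15],"turn": [0,0,0]},
    {"travel": [0,0.03,-0.15],"turn": [0,0,0]},
  ],
)

```text
time: 20.7
position: [0.4838, -0.3602, 0.2681]
tool_rot: [-0.14, 3.13, -0.015]
ft_force: [0.2, -0.0, -0.1]
grip_width: 0.667
grip_force: 0.0
```

>>> step_arm(
  commands=[
    {"travel": [0,0.045,0],"turn": [0,0,0]},
    {"travel": [0,0.075,0],"turn": [0,0,0]},
    {"travel": [0,0.075,0],"turn": [0,0,0]},
    {"travel": [0,0.075,0],"turn": [0,0,0]},
  ],
)

```text
time: 21.1
position: [0.4763, -0.2789, 0.2617]
tool_rot: [-0.153, 3.136, 0.0]
ft_force: [-1.0, -1.4, -0.4]
grip_width: 0.67
grip_force: 0.0
```

Run:
```python
from h import *
go([.4576,-.222,.26],.09)
s,im=snap('wrist','w12.png'); json.dump([list(s['position']),list(s['tool_rot'])],open('w12.json','w'))
cv2.imwrite('pics/c12.png',cv2.resize(im[70:270,150:450,::-1],(795,530),interpolation=cv2.INTER_CUBIC))
```

```text
t=21.1 pos [ 0.4763 -0.2789  0.2617] travel [0.0131 0.0585 0.0017] turn [0.   0.1  0.43] |F| [-1.  -1.4 -0.4] grip 0.67
```

View pics/c12.png

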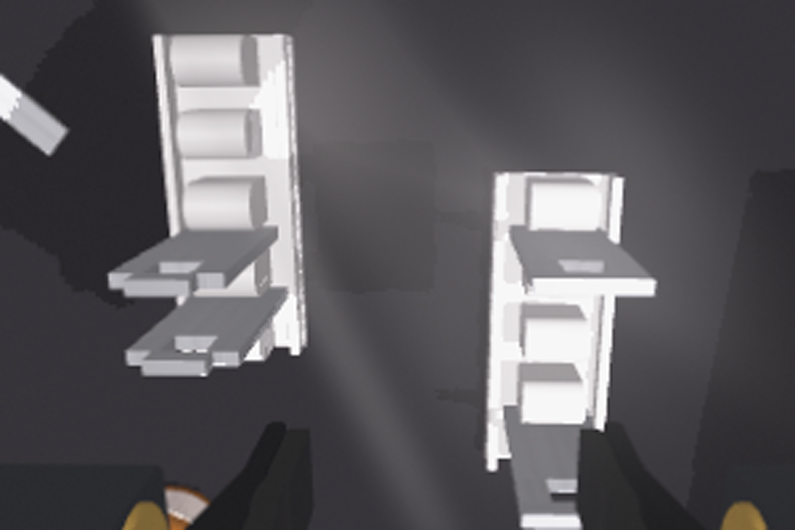

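Both notched panels stand in rack_b at (190,260) and (205,330). In rack_a the nearer waiting panel's top front edge is (528–655,281). The second panel's top is around (550,515).

Run:
```python
from h import *
s=json.load(open('w12.json')); W=cam('wrist',dict(position=s[0],tool_rot=s[1]))
w=lambda u,v:(150+u/2.65,70+v/2.65)
a,b=atz(W,w(528,281),.123),atz(W,w(655,280),.123); print('top A',a.round(4),b.round(4),np.linalg.norm(a-b).round(4),'ctr',((a+b)/2).round(4))
a,b=atz(W,w(561,271),.092),atz(W,w(602,271),.092); print('hole low?',((a+b)/2).round(4),np.linalg.norm(a-b).round(4))
a=atz(W,w(521,515),.123); print('top B left corner',a.round(4))
# rack a corners/edges at z~.04
for n,u,v in (('-x,-y',495,174),('-x,+y',622,176),('+x,-y',490,470)): print(n,atz(W,w(u,v),.03).round(4))
for n,u,v in (('t1 sil',562,229),('t3 sil',552,355),('t4 sil',552,422)): print(n,atz(W,w(u,v),.039).round(4))
```

```text
top A [ 0.4614 -0.2508  0.123 ] [ 0.4565 -0.2054  0.123 ] 0.0457 ctr [ 0.4589 -0.2281  0.123 ]
hole low? [ 0.4623 -0.2262  0.092 ] 0.0163
top B left corner [ 0.5554 -0.2414  0.123 ]
-x,-y [ 0.4341 -0.2604  0.03  ]
-x,+y [ 0.4292 -0.2022  0.03  ]
+x,-y [ 0.583  -0.2456  0.03  ]
t1 sil [ 0.4549 -0.2277  0.039 ]
t3 sil [ 0.5154 -0.224   0.039 ]
t4 sil [ 0.5498 -0.2193  0.039 ]
```

Run:
```python
from h import *
go([.461,-.228,.16],.092)
```

```text
t=21.1 pos [ 0.4759 -0.2801  0.2617] travel [0.01   0.0534 0.1016] turn [-0.04  0.07  0.19] |F| [-0.6  0.5  0.6] grip 0.676
```

>>> step_arm(
  commands=[
    {"travel": [0.006,0.03,0],"turn": [0,0,0.2]},
    {"travel": [0.01,0.053,0.02],"turn": [0,0,0.2]},
    {"travel": [0.01,0.053,0.06],"turn": [0,0,0.2]},
    {"travel": [0.01,0.053,0.1],"turn": [0,0,0.2]},
    {"travel": [0.01,0.053,0.1],"turn": [0,0,0.2]},
  ],
)

```text
time: 21.65
position: [0.4571, -0.2276, 0.1569]
tool_rot: [0.14, -3.129, -0.002]
ft_force: [-0.2, 0.1, 0.6]
grip_width: 0.672
grip_force: 0.0
```

>>> step_arm(
  commands=[
    {"travel": [0,0,0],"turn": [0,0,0]},
  ],
)

```text
time: 21.75
position: [0.4606, -0.2291, 0.1617]
tool_rot: [0.141, -3.138, 0.002]
ft_force: [0.1, 0.2, 0.4]
grip_width: 0.674
grip_force: 0.0
```

Run:
```python
from h import *
go([.461,-.228,.105],.092); go([.461,-.228,.105],.092,ctrl.get_state())
s,im=snap('wrist','w13.png'); json.dump([list(s['position']),list(s['tool_rot'])],open('w13.json','w'))
g=cv2.cvtColor(im,cv2.COLOR_RGB2GRAY).astype(int)
for v in (180,200,215,225): 
    d=np.diff(g[v,255:380]); print(v,[(int(i+256),int(d[i])) for i in np.nonzero(abs(d)>18)[0]])
```

```text
t=21.8 pos [ 0.4606 -0.2291  0.1617] travel [-0.0006  0.0012  0.0567] turn [-0.07 -0.06 -0.14] |F| [0.1 0.2 0.4] grip 0.674
t=21.8 pos [ 0.4606 -0.2291  0.1617] travel [-0.0006  0.0012  0.0567] turn [-0.07 -0.06 -0.14] |F| [0.1 0.2 0.4] grip 0.674
180 [(289, 28), (290, 86), (291, 57), (295, -22), (296, 41), (346, -32), (348, 35), (352, -172)]
200 [(290, 63), (291, 98), (295, -95), (347, 19), (348, 62), (349, 33), (351, -112), (352, -63)]
215 [(291, 31), (309, 21), (310, 52), (334, -58), (353, -49)]
225 [(289, 24), (356, -52)]
```

>>> step_arm(
  commands=[
    {"travel": [-0.0005,0.0027,0.01],"turn": [0,0,0]},
    {"travel": [-0.0005,0.0027,0.025],"turn": [0,0,0]},
    {"travel": [-0.0005,0.0027,0.04],"turn": [0,0,0]},
    {"travel": [-0.0005,0.0027,0.056],"turn": [0,0,0]},
    {"travel": [-0.0005,0.0027,0.056],"turn": [0,0,0]},
  ],
)

```text
time: 22.3
position: [0.46, -0.2241, 0.1035]
tool_rot: [0.145, -3.135, -0.001]
ft_force: [-0.1, -0.6, -0.3]
grip_width: 0.671
grip_force: 0.0
```

>>> step_arm(
  commands=[
    {"travel": [0,0,0],"turn": [0,0,0]},
    {"travel": [0,0,0],"turn": [0,0,0]},
    {"travel": [0,0,0],"turn": [0,0,0]},
    {"travel": [0,0,0],"turn": [0,0,0]},
  ],
  gripper=0.3,
  force=25,
)

```text
time: 22.7
position: [0.4619, -0.225, 0.106]
tool_rot: [-0.145, 3.136, -0.0]
ft_force: [0.1, 0.6, 2.6]
grip_width: 0.502
grip_force: 25.0
```

>>> step_arm(
  commands=[
    {"travel": [0,0,-0.01],"turn": [0,0,0]},
    {"travel": [0,0,-0.03],"turn": [0,0,0]},
    {"travel": [0,0,-0.06],"turn": [0,0,0]},
    {"travel": [0,0,-0.1],"turn": [0,0,0]},
    {"travel": [0,0,-0.14],"turn": [0,0,0]},
  ],
)

```text
time: 23.2
position: [0.4604, -0.2246, 0.2467]
tool_rot: [0.144, -3.138, -0.001]
ft_force: [0.9, 0.4, -1.6]
grip_width: 0.498
grip_force: 25.0
```

>>> step_arm(
  commands=[
    {"travel": [0,0,-0.04],"turn": [0,0,0]},
    {"travel": [0,0,-0.08],"turn": [0,0,0]},
    {"travel": [0,0,-0.09],"turn": [0,0,0]},
    {"travel": [0,0,-0.09],"turn": [0,0,0]},
  ],
)

```text
time: 23.6
position: [0.4617, -0.2252, 0.3369]
tool_rot: [-0.145, 3.135, -0.001]
ft_force: [-0.1, 0.4, -1.4]
grip_width: 0.5
grip_force: 25.0
```

Run:
```python
from h import *
go([.49,.094,.34],.008)
s,im=snap('wrist','w14.png'); json.dump([list(s['position']),list(s['tool_rot'])],open('w14.json','w'))
g=cv2.cvtColor(im,cv2.COLOR_RGB2GRAY).astype(int)
for v in (218,225,232): 
    d=np.diff(g[v,255:380]); print(v,[(int(i+256),int(d[i])) for i in np.nonzero(abs(d)>12)[0]])
for u in (300,318,335):
    d=np.diff(g[150:290,u]); print(u,[(int(i+151),int(d[i])) for i in np.nonzero(abs(d)>12)[0]])
```

```text
t=23.6 pos [ 0.4617 -0.2252  0.3369] travel [-0.0576  0.3152 -0.0031] turn [-0.02  0.21  4.82] |F| [-0.1  0.4 -1.4] grip 0.5
218 [(285, 20), (349, -25), (350, -20)]
225 [(283, 27), (351, -27), (352, -21)]
232 [(263, -15), (281, 20), (282, 31), (353, -27), (354, -21)]
300 [(159, 15), (168, 17), (170, 26), (197, -119), (198, -13), (268, 33), (272, -65), (273, -17)]
318 [(153, -17), (154, 27), (156, -24), (157, -32), (158, -36), (161, 41), (162, 29), (163, 14), (176, 14), (177, -56), (178, -40), (182, 40), (183, 31), (184, 14), (195, -15), (196, -27), (197, -78), (240, 29), (241, 28), (249, -30), (250, -79), (257, 36), (268, 31), (272, -59), (273, -14)]
335 [(197, -121), (267, 16), (268, 67), (269, 41), (272, -120), (273, -35)]
```

Run:
```python
from h import *
s=json.load(open('w14.json')); W=cam('wrist',dict(position=s[0],tool_rot=s[1]))
P=np.array([[-3,-22,-45],[-3,22,-45],[-3,-22,70],[-3,22,70]])/1000
print(panelpose(W,s,P,np.array([(290.5,197),(344,197),(272.2,268),(363.8,268)])))
```

```text
(array([ 0.46098946, -0.22601598,  0.28303918]), array([ -0.9,  -0.8, -53.8]), 'up-axis', array([-0.005,  0.005,  1.   ]), 'res', array([ 0.4, -0. , -0.4,  0. , -0.1,  0. ,  0.1, -0. ]))
```

>>> step_arm(
  commands=[
    {"travel": [-0.005,0.03,0],"turn": [0,0,1]},
    {"travel": [-0.012,0.07,0],"turn": [0,0,2]},
    {"travel": [-0.019,0.115,0],"turn": [0,0,3]},
    {"travel": [-0.026,0.16,0],"turn": [0,0,4]},
    {"travel": [-0.034,0.205,0],"turn": [0,0,4.8]},
  ],
)

```text
time: 24.15
position: [0.4747, -0.0158, 0.3329]
tool_rot: [0.012, -3.138, 0.0]
ft_force: [1.7, 1.4, -2.1]
grip_width: 0.498
grip_force: 25.0
```

>>> step_arm(
  commands=[
    {"travel": [-0.006,0.045,0],"turn": [0,0,0]},
    {"travel": [-0.01,0.085,0],"turn": [0,0,0]},
    {"travel": [-0.01,0.108,0],"turn": [0,0,0]},
    {"travel": [-0.01,0.112,0],"turn": [0,0,0]},
    {"travel": [-0.01,0.112,0],"turn": [0,0,0]},
  ],
)

```text
time: 24.65
position: [0.4843, 0.0946, 0.3332]
tool_rot: [0.015, -3.138, 0.003]
ft_force: [0.1, -0.6, -1.7]
grip_width: 0.502
grip_force: 25.0
```

Run:
```python
from h import *
go([.485,.0945,.1615],.008)
```

```text
t=24.6 pos [0.4843 0.0946 0.3332] travel [-0.0013  0.0003  0.1717] turn [-0.12 -0.18  0.1 ] |F| [ 0.1 -0.6 -1.7] grip 0.502
```

>>> step_arm(
  commands=[
    {"travel": [-0.001,0.0003,0.02],"turn": [-0.1,-0.1,0]},
    {"travel": [-0.001,0.0003,0.045],"turn": [-0.1,-0.1,0]},
    {"travel": [-0.001,0.0003,0.075],"turn": [-0.1,-0.1,0]},
    {"travel": [-0.001,0.0003,0.105],"turn": [-0.1,-0.1,0]},
    {"travel": [-0.001,0.0003,0.13],"turn": [-0.1,-0.1,0]},
  ],
)

```text
time: 25.15
position: [0.4853, 0.0922, 0.203]
tool_rot: [-0.008, 3.142, 0.001]
ft_force: [-0.1, 0.5, -2.7]
grip_width: 0.501
grip_force: 25.0
```

>>> step_arm(
  commands=[
    {"travel": [0,0,0.02],"turn": [0,0,0]},
    {"travel": [0,0,0.035],"turn": [0,0,0]},
    {"travel": [0,0,0.0405],"turn": [0,0,0]},
    {"travel": [0,0,0.0405],"turn": [0,0,0]},
  ],
)

```text
time: 25.55
position: [0.4856, 0.0933, 0.1638]
tool_rot: [-0.01, 3.141, 0.001]
ft_force: [-0.4, -0.2, -0.1]
grip_width: 0.5
grip_force: 25.0
```

Run:
```python
from h import *
z=[]
for i in range(3):
    s,im=snap('wrist','w15.png'); z.append(s['position']); go([.485,.0945,.1615],.008,s)
print(np.mean(z,0).round(4))
json.dump([list(s['position']),list(s['tool_rot'])],open('w15.json','w'))
cv2.imwrite('pics/c15.png',cv2.resize(im[110:270,220:420,::-1],(750,600),interpolation=cv2.INTER_CUBIC))
```

```text
t=25.6 pos [0.4856 0.0933 0.1638] travel [0.0006 0.0012 0.0023] turn [ 0.05  0.01 -0.1 ] |F| [-0.4 -0.2 -0.1] grip 0.5
t=25.6 pos [0.4863 0.0939 0.1648] travel [0.0013 0.0006 0.0033] turn [ 0.09  0.1  -0.07] |F| [ 0.1  0.7 -1.8] grip 0.5
t=25.6 pos [0.4867 0.0943 0.1653] travel [0.0017 0.0002 0.0038] turn [ 0.12  0.17 -0.04] |F| [ 0.1 -0.3 -1.6] grip 0.5
[0.4862 0.0938 0.1647]
```

View pics/c15.png

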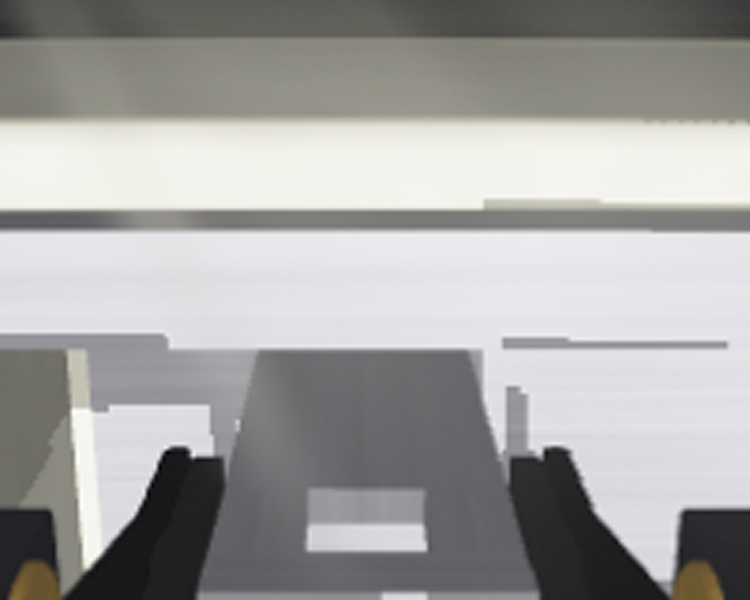

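Panel A is inside the opening and clear of the frame. Its hole is at crop (305–427, 490–550) and the panel is vertical and centred. Next I lower 3 mm and slide on slowly.

>>> step_arm(
  commands=[
    {"travel": [0,0.0005,0.003],"turn": [0,0,0]},
    {"travel": [-0.008,0.0005,0.003],"turn": [0,0,0]},
    {"travel": [-0.016,0.0005,0.003],"turn": [0,0,0]},
    {"travel": [-0.023,0.0005,0.003],"turn": [0,0,0]},
    {"travel": [-0.028,0.0005,0.003],"turn": [0,0,0]},
  ],
)

```text
time: 26.2
position: [0.5153, 0.0958, 0.1618]
tool_rot: [-0.013, 3.139, 0.002]
ft_force: [0.2, -0.1, -0.7]
grip_width: 0.496
grip_force: 25.0
```

>>> step_arm(
  commands=[
    {"travel": [-0.004,0,0],"turn": [0,0,0]},
    {"travel": [-0.008,0,0],"turn": [0,0,0]},
    {"travel": [-0.012,0,0],"turn": [0,0,0]},
  ],
)

```text
time: 26.5
position: [0.5265, 0.0959, 0.1617]
tool_rot: [-0.014, 3.14, 0.003]
ft_force: [-0.7, 0.0, -2.0]
grip_width: 0.504
grip_force: 25.0
```

>>> step_arm(
  commands=[
    {"travel": [-0.006,0,0],"turn": [0,0,0]},
    {"travel": [-0.012,0,0],"turn": [0,0,0]},
    {"travel": [-0.016,0,0],"turn": [0,0,0]},
    {"travel": [-0.016,0,0],"turn": [0,0,0]},
  ],
)

```text
time: 26.9
position: [0.5428, 0.096, 0.1618]
tool_rot: [-0.013, 3.139, 0.002]
ft_force: [-0.1, 0.4, -2.2]
grip_width: 0.502
grip_force: 25.0
```

>>> step_arm(
  commands=[
    {"travel": [0,0,0.004],"turn": [0,0,0]},
    {"travel": [0,0,0.008],"turn": [0,0,0]},
    {"travel": [0,0,0.0095],"turn": [0,0,0]},
    {"travel": [0,0,0.0095],"turn": [0,0,0]},
  ],
)

```text
time: 27.3
position: [0.5419, 0.0961, 0.152]
tool_rot: [-0.014, 3.14, 0.003]
ft_force: [0.4, 0.5, -1.4]
grip_width: 0.502
grip_force: 25.0
```

>>> step_arm(
  commands=[
    {"travel": [0,0,0.0015],"turn": [0,0,0]},
    {"travel": [0,0,0.0015],"turn": [0,0,0]},
  ],
)

```text
time: 27.5
position: [0.5423, 0.0961, 0.1516]
tool_rot: [-0.014, 3.139, 0.004]
ft_force: [-1.9, -0.6, 2.9]
grip_width: 0.5
grip_force: 25.0
```

>>> step_arm(
  commands=[
    {"travel": [0,0,0.001],"turn": [0,0,0]},
    {"travel": [0,0,0.001],"turn": [0,0,0]},
  ],
)

```text
time: 27.7
position: [0.5424, 0.0961, 0.1513]
tool_rot: [-0.013, 3.139, 0.004]
ft_force: [-4.5, -1.5, 9.6]
grip_width: 0.503
grip_force: 25.0
```

>>> step_arm(
  commands=[
    {"travel": [0,0,-0.0015],"turn": [0,0,0]},
  ],
)

```text
time: 27.8
position: [0.5424, 0.0961, 0.1519]
tool_rot: [-0.013, 3.139, 0.004]
ft_force: [0.6, 0.1, -0.5]
grip_width: 0.5
grip_force: 25.0
```

>>> step_arm(
  commands=[
    {"travel": [0,0,0],"turn": [0,0,0]},
    {"travel": [0,0,0],"turn": [0,0,0]},
    {"travel": [0,0,0],"turn": [0,0,0]},
    {"travel": [0,0,0],"turn": [0,0,0]},
  ],
  gripper=0.66,
)

```text
time: 28.2
position: [0.5423, 0.0961, 0.1511]
tool_rot: [-0.014, 3.14, 0.003]
ft_force: [-1.2, 0.8, -0.7]
grip_width: 0.65
grip_force: 0.0
```

>>> step_arm(
  commands=[
    {"travel": [0,0,-0.01],"turn": [0,0,0]},
    {"travel": [0,0,-0.03],"turn": [0,0,0]},
    {"travel": [0,0,-0.06],"turn": [0,0,0]},
    {"travel": [0,0,-0.1],"turn": [0,0,0]},
    {"travel": [0,0,-0.14],"turn": [0,0,0]},
  ],
)

```text
time: 28.7
position: [0.5417, 0.0956, 0.2933]
tool_rot: [-0.013, 3.139, 0.003]
ft_force: [-0.1, 0.0, -0.9]
grip_width: 0.658
grip_force: 0.0
```

Run:
```python
from h import *
t0=cv2.imread('pics/t10.png').astype(int); t=ctrl.get_image('top')[:,:,::-1].copy(); cv2.imwrite('pics/t16.png',t)
d=np.abs(t.astype(int)-t0).sum(2)>60
for n,(a,b) in dict(racka=(365,405),rackb=(422,465)).items():
    m=d[200:295,a:b]; v,u=np.nonzero(m); print(n,m.sum(), (u.min()+a,u.max()+a,v.min()+200,v.max()+200) if len(u) else '')
go([.558,-.2195,.30],.092)
```

```text
racka 92 (np.int64(376), np.int64(401), np.int64(255), np.int64(259))
rackb 118 (np.int64(432), np.int64(461), np.int64(243), np.int64(255))
t=28.8 pos [0.5448 0.0961 0.3009] travel [-0.0105 -0.3157 -0.0007] turn [ 0.3   0.76 -4.79] |F| [2.  0.2 4.3] grip 0.661
```

>>> step_arm(
  commands=[
    {"travel": [-0.001,-0.04,0],"turn": [0,0,-1]},
    {"travel": [-0.002,-0.085,0],"turn": [0,0,-2]},
    {"travel": [-0.004,-0.13,0],"turn": [0,0,-3]},
    {"travel": [-0.006,-0.175,0],"turn": [0,0,-4]},
    {"travel": [-0.008,-0.22,0],"turn": [0,0.2,-4.8]},
  ],
)

```text
time: 29.25
position: [0.5518, -0.1259, 0.2918]
tool_rot: [-0.146, 3.138, 0.003]
ft_force: [0.3, -0.4, 0.3]
grip_width: 0.656
grip_force: 0.0
```

Run:
```python
from h import *
go([.558,-.2195,.16],.092)
```

```text
t=29.2 pos [ 0.5518 -0.1259  0.2918] travel [ 0.0026 -0.094   0.1316] turn [0.12 0.02 0.07] |F| [ 0.3 -0.4  0.3] grip 0.656
```

>>> step_arm(
  commands=[
    {"travel": [0.001,-0.045,0],"turn": [0.1,0,0]},
    {"travel": [0.0026,-0.092,0],"turn": [0.1,0,0]},
    {"travel": [0.0026,-0.092,0.045],"turn": [0.1,0,0]},
    {"travel": [0.0026,-0.092,0.09],"turn": [0.1,0,0]},
    {"travel": [0.0026,-0.092,0.13],"turn": [0.1,0,0]},
  ],
)

```text
time: 29.75
position: [0.5574, -0.2161, 0.1595]
tool_rot: [0.143, -3.138, -0.0]
ft_force: [-0.1, 0.6, 0.4]
grip_width: 0.662
grip_force: 0.0
```

>>> step_arm(
  commands=[
    {"travel": [0,0,0],"turn": [0,0,0]},
    {"travel": [0,0,0],"turn": [0,0,0]},
  ],
)

```text
time: 29.95
position: [0.5579, -0.2159, 0.1617]
tool_rot: [0.145, -3.137, 0.001]
ft_force: [0.6, -0.0, 0.9]
grip_width: 0.666
grip_force: 0.0
```

Run:
```python
from h import *
go([.558,-.2175,.105],.092)
s,im=snap('wrist','w17.png'); json.dump([list(s['position']),list(s['tool_rot'])],open('w17.json','w'))
g=cv2.cvtColor(im,cv2.COLOR_RGB2GRAY).astype(int)
for v in (200,215,225,232): 
    d=np.diff(g[v,255:380]); print(v,[(int(i+256),int(d[i])) for i in np.nonzero(abs(d)>18)[0]])
for u in (300,318,335):
    d=np.diff(g[150:245,u]); print(u,[(int(i+151),int(d[i])) for i in np.nonzero(abs(d)>15)[0]])
g=cv2.cvtColor(cv2.imread('pics/w13.png'),cv2.COLOR_BGR2GRAY).astype(int)
for u in (300,318,335):
    d=np.diff(g[150:245,u]); print('A',u,[(int(i+151),int(d[i])) for i in np.nonzero(abs(d)>15)[0]])
```

```text
t=29.9 pos [ 0.5579 -0.2159  0.1617] travel [-0.0001 -0.0016  0.0567] turn [-0.02 -0.08  0.03] |F| [ 0.6 -0.   0.9] grip 0.666
200 [(285, 48), (286, 81), (288, -65), (289, -21), (342, 42), (343, 56), (345, -20), (346, -133)]
215 [(284, 23), (302, 20), (303, 70), (304, 19), (305, -36), (327, -45), (346, -26), (347, -21)]
225 [(280, 21), (281, 57), (282, 21), (296, 51), (318, -62), (348, -36), (349, -72)]
232 [(311, 32), (349, -22)]
300 [(151, 48), (157, -21), (159, -27), (185, -25), (186, -32), (223, 63), (224, 56), (232, -157)]
318 [(151, 46), (157, -58), (185, -26), (186, -32), (208, 58), (217, -26), (218, -50), (224, 42), (232, -83), (233, -26)]
335 [(180, -25), (181, -73), (224, 42), (232, -84), (233, -26)]
A 300 [(156, 36), (157, 49), (158, 75), (182, -42), (183, -62), (226, 70), (227, 36)]
A 318 [(156, 33), (157, 53), (158, 73), (159, -64), (165, 17), (187, -32), (188, -41), (210, 32), (211, 35), (218, 17), (220, -61), (221, -16), (226, 69), (227, 39)]
A 335 [(156, 16), (157, 68), (158, 74), (159, -53), (160, -17), (165, 17), (188, -78), (226, 31), (227, 34), (235, 46)]
```

>>> step_arm(
  commands=[
    {"travel": [0.001,-0.0017,0.01],"turn": [0,0,0]},
    {"travel": [0.001,-0.0017,0.025],"turn": [0,0,0]},
    {"travel": [0.001,-0.0017,0.04],"turn": [0,0,0]},
    {"travel": [0.001,-0.0017,0.056],"turn": [0,0,0]},
    {"travel": [0.001,-0.0017,0.056],"turn": [0,0,0]},
  ],
)

```text
time: 30.5
position: [0.5547, -0.2166, 0.1015]
tool_rot: [0.145, -3.132, -0.002]
ft_force: [-0.3, -0.2, -0.1]
grip_width: 0.659
grip_force: 0.0
```

>>> step_arm(
  commands=[
    {"travel": [0,0,0],"turn": [0,0,0]},
    {"travel": [0,0,0],"turn": [0,0,0]},
    {"travel": [0,0,0],"turn": [0,0,0]},
    {"travel": [0,0,0],"turn": [0,0,0]},
  ],
  gripper=0.3,
  force=25,
)

```text
time: 30.9
position: [0.5571, -0.2178, 0.1054]
tool_rot: [0.145, -3.138, 0.001]
ft_force: [0.7, -0.8, 0.1]
grip_width: 0.501
grip_force: 25.0
```

>>> step_arm(
  commands=[
    {"travel": [0,0,-0.01],"turn": [0,0,0]},
    {"travel": [0,0,-0.03],"turn": [0,0,0]},
    {"travel": [0,0,-0.06],"turn": [0,0,0]},
    {"travel": [0,0,-0.1],"turn": [0,0,0]},
    {"travel": [0,0,-0.14],"turn": [0,0,0]},
  ],
)

```text
time: 31.4
position: [0.5562, -0.2174, 0.2464]
tool_rot: [0.144, -3.136, -0.001]
ft_force: [0.6, -0.4, -1.2]
grip_width: 0.503
grip_force: 25.0
```

>>> step_arm(
  commands=[
    {"travel": [0,0,-0.04],"turn": [0,0,0]},
    {"travel": [0,0,-0.08],"turn": [0,0,0]},
    {"travel": [0,0,-0.09],"turn": [0,0,0]},
    {"travel": [0,0,-0.09],"turn": [0,0,0]},
  ],
)

```text
time: 31.8
position: [0.5574, -0.218, 0.3367]
tool_rot: [-0.145, 3.136, -0.001]
ft_force: [0.3, -0.1, -2.6]
grip_width: 0.503
grip_force: 25.0
```

Run:
```python
from h import *
go([.485,.173,.34],.008)
s,im=snap('wrist','w18.png'); json.dump([list(s['position']),list(s['tool_rot'])],open('w18.json','w'))
g=cv2.cvtColor(im,cv2.COLOR_RGB2GRAY).astype(int)
for v in (218,225,232): 
    d=np.diff(g[v,255:380]); print(v,[(int(i+256),int(d[i])) for i in np.nonzero(abs(d)>10)[0]])
for u in (300,335):
    d=np.diff(g[170:290,u]); print(u,[(int(i+171),int(d[i])) for i in np.nonzero(abs(d)>15)[0]])
```

```text
t=31.8 pos [ 0.5574 -0.218   0.3367] travel [ 0.0362  0.396  -0.0037] turn [-0.04  0.12  4.82] |F| [ 0.3 -0.1 -2.6] grip 0.503
218 [(286, 22), (350, -34)]
225 [(284, 26), (351, -14), (352, -26)]
232 [(263, -11), (282, 30), (353, -21), (354, -17)]
300 [(171, 68), (174, -124), (175, -42), (198, 26), (270, 22), (272, -49)]
335 [(174, -82), (175, -89), (198, 33), (269, 26), (270, 64), (272, -86), (273, -23)]
```

>>> step_arm(
  commands=[
    {"travel": [0.003,0.03,0],"turn": [0,0,1]},
    {"travel": [0.007,0.07,0],"turn": [0,0,2]},
    {"travel": [0.011,0.115,0],"turn": [0,0,3]},
    {"travel": [0.015,0.16,0],"turn": [0,0,4]},
    {"travel": [0.019,0.205,0],"turn": [0,0.1,4.8]},
  ],
)

```text
time: 32.35
position: [0.5173, -0.0133, 0.3322]
tool_rot: [0.013, -3.134, 0.001]
ft_force: [0.6, 0.7, -2.6]
grip_width: 0.5
grip_force: 25.0
```

```bash
python3 -c "
from h import *
go([.485,.173,.335],.008)"
```

```text
t=32.4 pos [ 0.5173 -0.0133  0.3322] travel [ 0.0308  0.1866 -0.0027] turn [-0.03 -0.41  0.  ] |F| [ 0.6  0.7 -2.6] grip 0.5
```

>>> step_arm(
  commands=[
    {"travel": [0.008,0.045,0],"turn": [0,-0.1,0]},
    {"travel": [0.016,0.09,0],"turn": [0,-0.1,0]},
    {"travel": [0.024,0.135,0],"turn": [0,-0.1,0]},
    {"travel": [0.031,0.175,0],"turn": [0,-0.1,0]},
    {"travel": [0.031,0.1865,0],"turn": [0,-0.1,0]},
  ],
)

```text
time: 32.85
position: [0.4833, 0.177, 0.3318]
tool_rot: [0.027, -3.135, 0.0]
ft_force: [0.1, -0.0, -1.5]
grip_width: 0.5
grip_force: 25.0
```

>>> step_arm(
  commands=[
    {"travel": [0,0,0],"turn": [0,0,0]},
    {"travel": [0,0,0.02],"turn": [0,0,0]},
    {"travel": [0,0,0.045],"turn": [0,0,0]},
    {"travel": [0,0,0.075],"turn": [0,0,0]},
    {"travel": [0,0,0.105],"turn": [0,0,0]},
  ],
)

```text
time: 33.35
position: [0.4864, 0.1681, 0.2278]
tool_rot: [0.008, -3.139, 0.003]
ft_force: [-0.5, -0.9, -1.7]
grip_width: 0.499
grip_force: 25.0
```

```bash
python3 -c "
from h import *
go([.485,.173,.1615],.008)"
```

```text
t=33.4 pos [0.4864 0.1681 0.2278] travel [0.0013 0.005  0.0663] turn [-0.09 -0.13 -0.17] |F| [-0.5 -0.9 -1.7] grip 0.499
```

>>> step_arm(
  commands=[
    {"travel": [0,0,0.02],"turn": [0,0,0]},
    {"travel": [0,0,0.04],"turn": [0,0,0]},
    {"travel": [0,0,0.05],"turn": [0,0,0]},
    {"travel": [0,0,0.05],"turn": [0,0,0]},
    {"travel": [0,0,0.05],"turn": [0,0,0]},
  ],
)

```text
time: 33.85
position: [0.4868, 0.1702, 0.1803]
tool_rot: [0.011, -3.141, 0.0]
ft_force: [0.1, 1.0, -1.8]
grip_width: 0.499
grip_force: 25.0
```

>>> step_arm(
  commands=[
    {"travel": [0,0,0],"turn": [0,0,0]},
    {"travel": [0,0,0],"turn": [0,0,0]},
  ],
)

```text
time: 34.05
position: [0.487, 0.1712, 0.1809]
tool_rot: [-0.013, 3.141, 0.001]
ft_force: [-0.5, -0.4, -2.4]
grip_width: 0.498
grip_force: 25.0
```

```bash
python3 -c "
from h import *
go([.485,.173,.1615],.008)"
```

```text
t=34.0 pos [0.487  0.1712 0.1809] travel [0.002  0.0018 0.0194] turn [0.04 0.02 0.03] |F| [-0.5 -0.4 -2.4] grip 0.498
```

>>> step_arm(
  commands=[
    {"travel": [0,0.0013,0.01],"turn": [0,0,0]},
    {"travel": [0,0.0013,0.019],"turn": [0,0,0]},
    {"travel": [0,0.0013,0.019],"turn": [0,0,0]},
    {"travel": [-0.006,0.0013,0.019],"turn": [0,0,0]},
    {"travel": [-0.012,0.0013,0.019],"turn": [0,0,0]},
  ],
)

```text
time: 34.55
position: [0.499, 0.1726, 0.1611]
tool_rot: [0.014, -3.141, -0.0]
ft_force: [0.8, 0.7, -1.9]
grip_width: 0.501
grip_force: 25.0
```

>>> step_arm(
  commands=[
    {"travel": [0,0,0],"turn": [0,0,0]},
    {"travel": [0,0,0],"turn": [0,0,0]},
  ],
)

```text
time: 34.75
position: [0.4987, 0.1724, 0.161]
tool_rot: [0.013, -3.141, 0.0]
ft_force: [-0.4, 0.8, -1.9]
grip_width: 0.496
grip_force: 25.0
```

>>> step_arm(
  commands=[
    {"travel": [-0.006,0,0],"turn": [0,0,0]},
    {"travel": [-0.012,0,0],"turn": [0,0,0]},
    {"travel": [-0.018,0,0],"turn": [0,0,0]},
    {"travel": [-0.022,0,0],"turn": [0,0,0]},
  ],
)

```text
time: 35.15
position: [0.5211, 0.1726, 0.1609]
tool_rot: [0.013, -3.141, 0.0]
ft_force: [1.5, 0.7, -2.5]
grip_width: 0.499
grip_force: 25.0
```

>>> step_arm(
  commands=[
    {"travel": [-0.005,0,0],"turn": [0,0,0]},
    {"travel": [-0.01,0,0],"turn": [0,0,0]},
  ],
)

```text
time: 35.35
position: [0.5307, 0.1728, 0.1608]
tool_rot: [0.014, -3.14, 0.0]
ft_force: [0.8, 0.3, -1.6]
grip_width: 0.503
grip_force: 25.0
```

No contact. I slide on to the hook point and lower.

>>> step_arm(
  commands=[
    {"travel": [-0.006,0,0],"turn": [0,0,0]},
    {"travel": [-0.0115,0,0],"turn": [0,0,0]},
    {"travel": [-0.0115,0,0.004],"turn": [0,0,0]},
    {"travel": [-0.0115,0,0.008],"turn": [0,0,0]},
    {"travel": [-0.0115,0,0.009],"turn": [0,0,0]},
  ],
)

```text
time: 35.85
position: [0.5413, 0.1727, 0.1512]
tool_rot: [0.014, -3.139, 0.001]
ft_force: [-0.6, -0.3, 0.6]
grip_width: 0.504
grip_force: 25.0
```

>>> step_arm(
  commands=[
    {"travel": [0,0,0.001],"turn": [0,0,0]},
    {"travel": [0,0,0.0015],"turn": [0,0,0]},
  ],
)

```text
time: 36.05
position: [0.5415, 0.1728, 0.151]
tool_rot: [0.014, -3.14, -0.0]
ft_force: [-3.9, -0.8, 6.0]
grip_width: 0.499
grip_force: 25.0
```

>>> step_arm(
  commands=[
    {"travel": [0,0,0.001],"turn": [0,0,0]},
    {"travel": [0,0,0.001],"turn": [0,0,0]},
  ],
)

```text
time: 36.25
position: [0.5416, 0.1728, 0.1508]
tool_rot: [0.014, -3.14, -0.001]
ft_force: [-4.0, -1.3, 7.3]
grip_width: 0.503
grip_force: 25.0
```

Resting on the peg. Release and lift.

>>> step_arm(
  commands=[
    {"travel": [0,0,-0.0015],"turn": [0,0,0]},
  ],
)

```text
time: 36.35
position: [0.5418, 0.1729, 0.1514]
tool_rot: [0.013, -3.141, -0.001]
ft_force: [0.0, 0.6, -2.7]
grip_width: 0.505
grip_force: 25.0
```

>>> step_arm(
  commands=[
    {"travel": [0,0,0],"turn": [0,0,0]},
    {"travel": [0,0,0],"turn": [0,0,0]},
    {"travel": [0,0,0],"turn": [0,0,0]},
    {"travel": [0,0,0],"turn": [0,0,0]},
  ],
  gripper=0.64,
)

```text
time: 36.75
position: [0.5419, 0.1729, 0.1507]
tool_rot: [0.014, -3.14, 0.0]
ft_force: [-0.1, -0.1, 0.3]
grip_width: 0.632
grip_force: 0.0
```

>>> step_arm(
  commands=[
    {"travel": [0,0,-0.01],"turn": [0,0,0]},
    {"travel": [0,0,-0.03],"turn": [0,0,0]},
    {"travel": [0,0,-0.06],"turn": [0,0,0]},
    {"travel": [0,0,-0.1],"turn": [0,0,0]},
    {"travel": [0,0,-0.14],"turn": [0,0,0]},
  ],
)

```text
time: 37.25
position: [0.5417, 0.1726, 0.2928]
tool_rot: [0.013, -3.14, 0.0]
ft_force: [-0.1, -0.1, -0.1]
grip_width: 0.641
grip_force: 0.0
```

>>> step_arm(
  commands=[
    {"travel": [0.04,0.01,0],"turn": [0,0,0]},
    {"travel": [0.08,0.02,0],"turn": [0,0,0]},
    {"travel": [0.09,0.035,-0.02],"turn": [0,0,0]},
    {"travel": [0.09,0.035,-0.02],"turn": [0,0,0]},
  ],
  gripper=0,
)

```text
time: 37.65
position: [0.4507, 0.2099, 0.3139]
tool_rot: [-0.021, 3.139, 0.006]
ft_force: [0.6, 0.3, 0.1]
grip_width: 0.363
grip_force: 0.0
```

Run:
```python
from h import *
s,im=snap('wrist','w20.png'); t=ctrl.get_image('top')[:,:,::-1].copy(); cv2.imwrite('pics/t20.png',t)
go([.66,.209,.33],.008)
a=cv2.resize(im[90:270,130:560,::-1],(774,324)); b=cv2.resize(t[180:300,110:470],(774,258),interpolation=cv2.INTER_CUBIC)
cv2.imwrite('pics/c20.png',np.vstack([a,b]))
```

```text
t=37.8 pos [0.4525 0.207  0.3119] travel [-2.076e-01  2.000e-04 -1.790e-02] turn [0.04 0.06 0.06] |F| [ 0.7 -1.  -1. ] grip 0.272
```

View pics/c20.png

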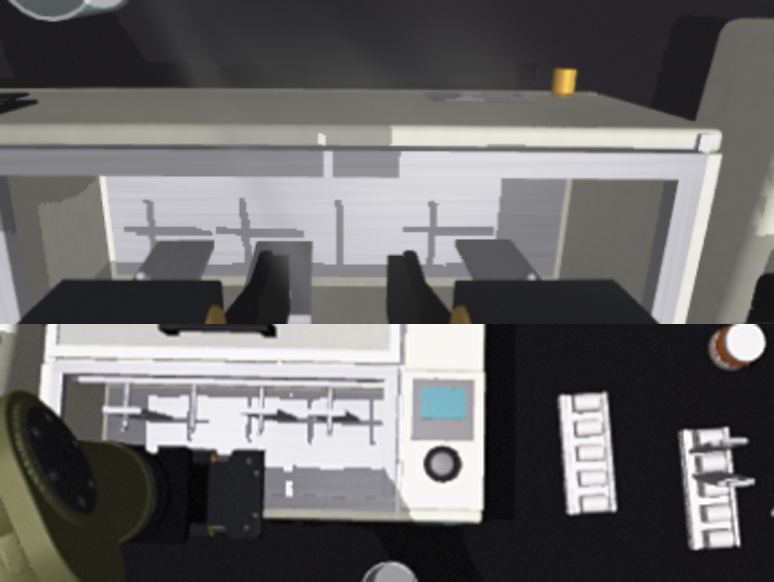

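Panels hang on pegs 1, 2 and 4, rack_a is empty and rack_b holds the two notched panels; the handle is at (162–275,328) in the lower crop. Now I close the cover from behind the handle.

>>> step_arm(
  commands=[
    {"travel": [-0.045,0,0],"turn": [0,0,0]},
    {"travel": [-0.09,0,0],"turn": [0,0,0]},
    {"travel": [-0.135,0,0],"turn": [0,0,0]},
    {"travel": [-0.18,0,0],"turn": [0,0,0]},
    {"travel": [-0.225,0,0],"turn": [0,0,0]},
  ],
  gripper=0,
)

```text
time: 38.25
position: [0.6794, 0.2073, 0.3096]
tool_rot: [0.011, -3.14, 0.003]
ft_force: [0.2, 0.2, 0.4]
grip_width: 0.005
grip_force: 0.0
```

>>> step_arm(
  commands=[
    {"travel": [-0.003,0,0],"turn": [0,0,0]},
    {"travel": [-0.003,0,0.03],"turn": [0,0,0]},
    {"travel": [-0.003,0,0.06],"turn": [0,0,0]},
    {"travel": [-0.003,0,0.085],"turn": [0,0,0]},
    {"travel": [-0.003,0,0.085],"turn": [0,0,0]},
  ],
)

```text
time: 38.75
position: [0.6775, 0.2071, 0.2206]
tool_rot: [0.011, -3.133, 0.006]
ft_force: [-0.4, 0.3, -1.0]
grip_width: 0.002
grip_force: 0.0
```

>>> step_arm(
  commands=[
    {"travel": [0.015,0,0],"turn": [0,0,0]},
    {"travel": [0.03,0,0],"turn": [0,0,0]},
    {"travel": [0.05,0,0],"turn": [0,0,0]},
    {"travel": [0.07,0,0],"turn": [0,0,0]},
    {"travel": [0.09,0,0],"turn": [0,0,0]},
  ],
)

```text
time: 39.25
position: [0.591, 0.2071, 0.2275]
tool_rot: [-0.011, 3.138, 0.0]
ft_force: [3.5, 0.5, -1.1]
grip_width: 0.001
grip_force: 1.8
```

Pushing the cover (about 3 N). TCP should end near 0.489.

>>> step_arm(
  commands=[
    {"travel": [0.02,0,0],"turn": [0,0,0]},
    {"travel": [0.04,0,0],"turn": [0,0,0]},
    {"travel": [0.06,0,0],"turn": [0,0,0]},
    {"travel": [0.075,0,0],"turn": [0,0,0]},
    {"travel": [0.085,0,0],"turn": [0,0,0]},
  ],
)

```text
time: 39.75
position: [0.5055, 0.2068, 0.2278]
tool_rot: [-0.012, 3.139, 0.002]
ft_force: [3.1, -0.5, 0.1]
grip_width: 0.009
grip_force: 1.6
```

>>> step_arm(
  commands=[
    {"travel": [0.005,0,0],"turn": [0,0,0]},
    {"travel": [0.01,0,0],"turn": [0,0,0]},
  ],
)

```text
time: 39.95
position: [0.4958, 0.207, 0.2273]
tool_rot: [-0.012, 3.14, 0.001]
ft_force: [3.2, -0.4, 2.5]
grip_width: 0.005
grip_force: 1.4
```

>>> step_arm(
  commands=[
    {"travel": [0.003,0,0],"turn": [0,0,0]},
    {"travel": [0.006,0,0],"turn": [0,0,0]},
    {"travel": [0.008,0,0],"turn": [0,0,0]},
  ],
)

```text
time: 40.25
position: [0.4867, 0.2074, 0.226]
tool_rot: [0.013, -3.141, 0.0]
ft_force: [2.2, -0.7, 2.0]
grip_width: 0.004
grip_force: 1.3
```

>>> step_arm(
  commands=[
    {"travel": [0.002,0,0],"turn": [0,0,0]},
    {"travel": [0.004,0,0],"turn": [0,0,0]},
  ],
)

```text
time: 40.45
position: [0.4826, 0.2074, 0.2258]
tool_rot: [0.013, -3.14, 0.0]
ft_force: [2.5, -0.2, 1.9]
grip_width: 0.005
grip_force: 1.3
```

>>> step_arm(
  commands=[
    {"travel": [0.003,0,0],"turn": [0,0,0]},
    {"travel": [0.004,0,0],"turn": [0,0,0]},
  ],
)

```text
time: 40.65
position: [0.4781, 0.2074, 0.2258]
tool_rot: [0.014, -3.14, 0.0]
ft_force: [2.2, 0.5, 2.1]
grip_width: -0.0
grip_force: 1.3
```

>>> step_arm(
  commands=[
    {"travel": [0.002,0,0],"turn": [0,0,0]},
    {"travel": [0.003,0,0],"turn": [0,0,0]},
  ],
)

```text
time: 40.85
position: [0.4772, 0.2073, 0.2259]
tool_rot: [-0.013, 3.139, 0.001]
ft_force: [9.7, 1.4, -3.8]
grip_width: 0.002
grip_force: 4.8
```

>>> step_arm(
  commands=[
    {"travel": [0.002,0,0],"turn": [0,0,0]},
    {"travel": [0.003,0,0],"turn": [0,0,0]},
  ],
)

```text
time: 41.05
position: [0.4771, 0.2073, 0.226]
tool_rot: [-0.012, 3.132, 0.002]
ft_force: [18.4, 2.7, -8.5]
grip_width: 0.006
grip_force: 8.9
```

Cover hit its closed stop at 18 N. Moving to the button.

>>> step_arm(
  commands=[
    {"travel": [-0.012,0,0],"turn": [0,0,0]},
    {"travel": [-0.012,0,-0.03],"turn": [0,0,0]},
    {"travel": [-0.012,-0.03,-0.06],"turn": [0,0,0]},
    {"travel": [-0.012,-0.075,-0.06],"turn": [0,0,0]},
    {"travel": [-0.012,-0.12,-0.06],"turn": [0,0,0]},
  ],
)

```text
time: 41.55
position: [0.4849, 0.0868, 0.2861]
tool_rot: [0.017, -3.139, -0.0]
ft_force: [0.2, 0.6, 0.1]
grip_width: 0.006
grip_force: 0.0
```

>>> step_arm(
  commands=[
    {"travel": [0,-0.045,0],"turn": [0,0,0]},
    {"travel": [0,-0.09,0],"turn": [0,0,0]},
    {"travel": [0,-0.12,0],"turn": [0,0,0]},
    {"travel": [0,-0.122,0],"turn": [0,0,0]},
    {"travel": [0,-0.122,0],"turn": [0,0,0]},
  ],
)

```text
time: 42.05
position: [0.4859, -0.0346, 0.2854]
tool_rot: [0.011, -3.138, -0.002]
ft_force: [-0.6, 0.6, -0.1]
grip_width: 0.007
grip_force: 0.0
```

Run:
```python
from h import *
go([.4853,-.035,.23],.008)
s,im=snap('wrist','w21.png'); json.dump([list(s['position']),list(s['tool_rot'])],open('w21.json','w'))
W=cam('wrist',dict(position=s['position'],tool_rot=s['tool_rot'])); T=cam('top')
u0=proj(W,[.4853,-.035,.187])[0]; print('pred px',u0.round(1))
# dark ring blobs
g=cv2.cvtColor(im,cv2.COLOR_RGB2GRAY); a,b=int(u0[0]),int(u0[1]); 
print(b); sub=g[max(0,b-60):b+60,a-60:a+60]
n,l,st,c=cv2.connectedComponentsWithStats((sub<60).astype(np.uint8))
for i in range(1,n):
    if st[i,4]>150: print(st[i],(c[i]+[a-60,max(0,b-60)]).round(1))
t=cv2.cvtColor(cv2.imread('pics/t20.png'),cv2.COLOR_BGR2GRAY)[225:268,298:334]
n,l,st,c=cv2.connectedComponentsWithStats((t<110).astype(np.uint8))
for i in range(1,n):
    if st[i,4]>30: print('top',st[i],(c[i]+[298,225]).round(2), atz(T,c[i]+[298,225],.187).round(4))
t2=cv2.cvtColor(cv2.imread('pics/t20.png'),cv2.COLOR_BGR2GRAY); t3=ctrl.get_image('top'); cv2.imwrite('pics/t21.png',t3[:,:,::-1].copy())
for z in (.187,.195): print(z, proj(T,[.4853,-.035,z]).round(1))
```

```text
t=42.0 pos [ 0.4859 -0.0346  0.2854] travel [ 0.0004 -0.0004  0.0554] turn [ 0.06 -0.21 -0.05] |F| [-0.6  0.6 -0.1] grip 0.007
pred px [317.8 201.2]
201
[   0   40  120   80 2796] [305.5 243.4]
[ 36  55  48  30 350] [314.7 213.1]
top [  9  12  17  17 134] [315.51 244.66] [ 0.4851 -0.0347  0.187 ]
0.187 [[315.6 244.6]]
0.195 [[315.7 244.5]]
```

>>> step_arm(
  commands=[
    {"travel": [0,0,0.02],"turn": [0,0,0]},
    {"travel": [0,0,0.045],"turn": [0,0,0]},
    {"travel": [0,0,0.065],"turn": [0,0,0]},
    {"travel": [0,0,0.069],"turn": [0,0,0]},
    {"travel": [0,0,0.069],"turn": [0,0,0]},
  ],
)

```text
time: 42.65
position: [0.4863, -0.0334, 0.2164]
tool_rot: [0.017, -3.138, 0.001]
ft_force: [0.6, -0.6, 0.5]
grip_width: 0.003
grip_force: 0.0
```

>>> step_arm(
  commands=[
    {"travel": [0,0,0.002],"turn": [0,0,0]},
    {"travel": [0,0,0.004],"turn": [0,0,0]},
  ],
)

```text
time: 42.85
position: [0.4874, -0.0343, 0.2139]
tool_rot: [-0.014, 3.141, 0.0]
ft_force: [0.1, -0.1, 0.7]
grip_width: 0.004
grip_force: 0.0
```

>>> step_arm(
  commands=[
    {"travel": [0,0,0.002],"turn": [0,0,0]},
    {"travel": [0,0,0.004],"turn": [0,0,0]},
  ],
)

```text
time: 43.05
position: [0.4871, -0.0345, 0.2095]
tool_rot: [-0.014, 3.142, 0.001]
ft_force: [-0.5, 0.6, 2.1]
grip_width: 0.007
grip_force: 1.2
```

Contact is starting (2 N). Pressing on.

>>> step_arm(
  commands=[
    {"travel": [0,0,0.002],"turn": [0,0,0]},
    {"travel": [0,0,0.003],"turn": [0,0,0]},
  ],
)

```text
time: 43.25
position: [0.4871, -0.0345, 0.2064]
tool_rot: [0.014, -3.142, -0.001]
ft_force: [0.2, 0.6, 5.1]
grip_width: 0.009
grip_force: 2.1
```

>>> step_arm(
  commands=[
    {"travel": [0,0,0.002],"turn": [0,0,0]},
    {"travel": [0,0,0.003],"turn": [0,0,0]},
  ],
)

```text
time: 43.45
position: [0.4872, -0.0345, 0.2052]
tool_rot: [-0.013, 3.142, 0.002]
ft_force: [-6.5, 1.0, 20.0]
grip_width: 0.004
grip_force: 10.1
```

>>> step_arm(
  commands=[
    {"travel": [0,0,0.001],"turn": [0,0,0]},
    {"travel": [0,0,0.002],"turn": [0,0,0]},
  ],
)

```text
time: 43.65
position: [0.4873, -0.0346, 0.2049]
tool_rot: [-0.013, 3.141, 0.003]
ft_force: [-11.0, 1.1, 30.9]
grip_width: 0.007
grip_force: 15.5
```

Button bottomed after about 6 mm, with the hard stop past 5 N. Retreating, then a final check against the first top picture.

>>> step_arm(
  commands=[
    {"travel": [0,0,-0.02],"turn": [0,0,0]},
    {"travel": [0,0,-0.06],"turn": [0,0,0]},
    {"travel": [0.03,-0.02,-0.1],"turn": [0,0,0]},
    {"travel": [0.05,-0.06,-0.1],"turn": [0,0,0]},
    {"travel": [0.05,-0.1,-0.1],"turn": [0,0,0]},
  ],
)

```text
time: 44.15
position: [0.4363, -0.1363, 0.3022]
tool_rot: [-0.016, 3.141, 0.003]
ft_force: [-0.1, -0.0, -0.8]
grip_width: 0.003
grip_force: 0.0
```

>>> step_arm(
  commands=[
    {"travel": [0,0,0],"turn": [0,0,0]},
    {"travel": [0,0,0],"turn": [0,0,0]},
    {"travel": [0,0,0],"turn": [0,0,0]},
  ],
)

```text
time: 44.45
position: [0.4376, -0.1338, 0.3004]
tool_rot: [0.016, -3.139, -0.0]
ft_force: [-0.2, 1.0, -0.5]
grip_width: 0.006
grip_force: 0.0
```

Run:
```python
from h import *
t=ctrl.get_image('top')[:,:,::-1].copy(); cv2.imwrite('pics/t22.png',t)
t0=cv2.imread('pics/top0.png'); tb=cv2.imread('pics/t20.png')
def blob(im,box,thr,inv=True):
    x0,y0,x1,y1=box; g=cv2.cvtColor(im,cv2.COLOR_BGR2GRAY)[y0:y1,x0:x1]; m=((g<thr) if inv else (g>thr)).astype(np.uint8)
    n,l,st,c=cv2.connectedComponentsWithStats(m); i=1+np.argmax(st[1:,4]); return (st[i]+[x0,y0,0,0,0]).tolist(),(c[i]+[x0,y0]).round(1)
for n,im in (('start',t0),('now',t)): print(n,'handle',blob(im,(150,235,270,262),60))
for n,b in (('jar',(435,170,472,208)),('bottle',(376,140,412,178)),('rackA',(362,205,400,275)),('rackB',(422,222,462,292))):
    d=np.abs(t.astype(int)-t0).sum(2)[b[1]:b[3],b[0]:b[2]]>60; d2=np.abs(t.astype(int)-tb).sum(2)[b[1]:b[3],b[0]:b[2]]>60
    print(n,'vs start',d.sum(),'vs t20',d2.sum())
g=cv2.cvtColor(t,cv2.COLOR_BGR2GRAY); print('hooks row profile changes', (np.abs(t.astype(int)-t0).sum(2)[205:235,150:290]>60).sum())
print(ctrl.get_state()['time'])
```

```text
start handle ([180, 248, 55, 5, 229], array([207.4, 249.9]))
now handle ([180, 251, 55, 6, 236], array([206.4, 253.3]))
jar vs start 0 vs t20 0
bottle vs start 0 vs t20 0
rackA vs start 1245 vs t20 1124
rackB vs start 1577 vs t20 1052
hooks row profile changes 87
44.5
```

The handle is against its closed stop, and the jar and bottle are unchanged. The rack regions differ, either from occlusion or from the knock, so I move the arm aside and check.

>>> step_arm(
  commands=[
    {"travel": [0,0.045,0],"turn": [0,0,0]},
    {"travel": [0,0.09,0],"turn": [0,0,0]},
    {"travel": [0,0.135,0],"turn": [0,0,0]},
    {"travel": [0,0.18,0],"turn": [0,0,0]},
    {"travel": [0,0.225,0],"turn": [0,0,0]},
  ],
)

```text
time: 45.0
position: [0.4349, 0.093, 0.3006]
tool_rot: [0.017, -3.14, 0.001]
ft_force: [0.1, -0.3, 0.2]
grip_width: 0.002
grip_force: 0.0
```

>>> step_arm(
  commands=[
    {"travel": [0,0,0],"turn": [0,0,0]},
    {"travel": [0,0,0],"turn": [0,0,0]},
  ],
)

```text
time: 45.2
position: [0.4351, 0.0917, 0.3002]
tool_rot: [0.021, -3.139, 0.003]
ft_force: [0.5, -0.8, -0.7]
grip_width: 0.006
grip_force: 0.0
```

Run:
```python
from h import *
t=ctrl.get_image('top')[:,:,::-1].copy(); cv2.imwrite('pics/t23.png',t); sc=ctrl.get_image('scene')[:,:,::-1].copy(); cv2.imwrite('pics/s23.png',sc)
tb=cv2.imread('pics/t20.png')
for n,im in (('t20',tb),('now',t)):
    g=cv2.cvtColor(im,cv2.COLOR_BGR2GRAY)[195:310,350:500]
    k,l,st,c=cv2.connectedComponentsWithStats((g>120).astype(np.uint8))
    for i in range(1,k):
        if st[i,4]>60: print(n,(st[i]+[350,195,0,0,0]).tolist(),(c[i]+[350,195]).round(1), cv2.minAreaRect(np.argwhere(l==i)[:,::-1].astype(np.float32))[1:])
print((np.abs(t.astype(int)-tb).sum(2)[195:310,350:500]>60).sum())
```

```text
t20 [370, 212, 27, 57, 1242] [382.8 239.6] ((55.308292388916016, 22.754465103149414), 85.2363510131836)
t20 [434, 228, 24, 9, 135] [443.7 232.4] ((23.0, 8.0), 0.0)
t20 [426, 229, 35, 56, 978] [440.1 259.9] ((55.92988967895508, 32.066471099853516), 83.8844985961914)
t20 [469, 264, 31, 26, 214] [484.4 276.3] ((36.8171272277832, 5.908921718597412), 37.30394744873047)
now [370, 212, 27, 57, 1236] [382.9 239.6] ((55.3748779296875, 22.625469207763672), 85.60128784179688)
now [434, 228, 24, 9, 131] [443.5 232.3] ((23.0, 8.0), 0.0)
now [426, 229, 35, 56, 961] [440.1 259.9] ((55.94430160522461, 32.05646514892578), 83.82982635498047)
now [469, 264, 31, 26, 211] [484.3 276.3] ((36.814537048339844, 5.859752655029297), 37.23483657836914)
1
```

```bash
python3 -c "
from h import *
print(ctrl.close_job())"
```

```text
the job is handed in; nothing more can be done
None
```

The changeover is done and the job is handed in, with no verdict shown: two notched panels in rack_b, two waiting panels on hooks 1 and 2, hook 4's square panel untouched, cover closed to its stop and start button fully pressed.

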